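# Load the drying rack and switch on its guarded heater

### The job

Load the drying station: turn every wash pot on the bench upside down over a rack peg of its own so that its rim sits flat on the drip plate, and lay the scraper blade flat in its cradle with its notch over the pin. Only when all of that is loaded, lift the guard cover on the switch box, push the toggle fully over to on (away from the cover's bar, towards the hinge), and close the cover fully again. Leave the phone, the flux jar and the bit box alone.

Things in the scene. Friction and masses are not known exactly. Their poses are not given: they have to be found in the camera images.
- rack: fixed drying rack: grey drip plate 100 (x) x 270 (y) x 12 mm thick, with three upright steel pegs in a row along its y axis, 95 mm apart; origin at the centre of its underside on the bench, x axis across the row (away from the robot), z up
- peg1 (a point): foot of the +y peg: centre of the peg on the top face of the drip plate (12 mm above the bench); the peg is 20 mm in diameter, 50 mm tall, its top 10 mm tapering to 12 mm
- peg2 (a point): foot of the middle peg: centre of the peg on the top face of the drip plate (12 mm above the bench); the peg is 20 mm in diameter, 50 mm tall, its top 10 mm tapering to 12 mm
- peg3 (a point): foot of the -y peg: centre of the peg on the top face of the drip plate (12 mm above the bench); the peg is 20 mm in diameter, 50 mm tall, its top 10 mm tapering to 12 mm
- pot1: white plastic wash pot (two or three, all alike; absent: None): square hollow vessel 42 x 42 mm, 76 mm long, walls and base 3 mm, one end open, 60 g; starts lying on a side on the bench, mouth roughly away from the robot; origin at its centre (21 mm above the bench lying, 50 mm when upside down on the rack), x axis towards the mouth, y and z square to the sides
- pot2: white plastic wash pot (two or three, all alike; absent: None): square hollow vessel 42 x 42 mm, 76 mm long, walls and base 3 mm, one end open, 60 g; starts lying on a side on the bench, mouth roughly away from the robot; origin at its centre (21 mm above the bench lying, 50 mm when upside down on the rack), x axis towards the mouth, y and z square to the sides
- pot3: white plastic wash pot (two or three, all alike; absent: None): square hollow vessel 42 x 42 mm, 76 mm long, walls and base 3 mm, one end open, 60 g; starts lying on a side on the bench, mouth roughly away from the robot; origin at its centre (21 mm above the bench lying, 50 mm when upside down on the rack), x axis towards the mouth, y and z square to the sides
- pot1_mouth (a point): centre of the open mouth of pot1, 38 mm from the pot's origin along its x axis
- pot2_mouth (a point): centre of the open mouth of pot2, 38 mm from the pot's origin along its x axis
- pot3_mouth (a point): centre of the open mouth of pot3, 38 mm from the pot's origin along its x axis
- blade: flat steel scraper blade 100 x 42 x 5 mm, 90 g, with a black grip rib along it: x -34 to +26 mm, 12 mm wide, top 25 mm above the underside; open notch 12 mm wide, 18 mm deep (floor at x = +32 mm) in the middle of the +x end; origin at the centre of the underside, x towards the notched end, z up through the rib; starts flat on the bench, rib up, on the robot side of the cradle
- cradle: fixed aluminium blade cradle 125 (x) x 62 mm: floor 8 mm above the bench, side rails 49 mm apart and end stop at x = -56 mm, 6 mm above the floor; one locating pin 8 mm in diameter, 11 mm tall, at x = +41 mm; +x end open; origin at the centre of the underside, x towards the pin, away from the robot, z up. The seated blade shares its x, y and yaw, with 5 mm of play lengthways
- switchbox: fixed grey switch box 135 (x) x 100 (y) x 45 mm tall with the guarded toggle on its top; origin at the centre of its underside on the bench, x from the cover's bar towards its hinge (away from the robot), z up. It stands on the left or the right of the rack, the cradle on the other side
- cover (a joint): angle of the black guard cover (a hood 62 x 62 mm, 44 mm tall, open underneath): 0 closed, 2.0 rad (115 degrees) fully open; it hinges on its far side about the box's y axis, the bar rising and going over away from the robot; the stiff hinge holds it wherever it is left (about 1 N at the bar moves it)
- cover_bar (a point): middle of the cover's steel bar handle: a round bar 10 mm in diameter, 48 mm between its two side arms, along the box's y axis, 31 mm clear of the hood's front, about 83 mm above the bench when closed, and about 96 mm from the hinge
- cover_hinge (a point): middle of the cover's hinge axis, 35 mm from the box's centre along its x axis and 75 mm above the bench
- toggle (a joint): angle of the steel toggle lever under the cover: 0 off (leaning towards the cover's bar), 0.9 rad fully on (leaning towards the hinge); it stays where it is left (about 1.5 N moves it)
- toggle_tip (a point): centre of the ball (11 mm) on the end of the toggle lever, 28 mm from its pivot, which lies over the box's centre 48 mm above the bench
- phone: bystander: black phone 150 x 72 x 8 mm lying beyond the rack, origin at the centre of its underside
- fluxjar: bystander: flux jar 56 mm in diameter, 50 mm tall, standing beyond the rack, origin at the centre of its underside
- bitbox: bystander: grey bit box 90 x 60 x 30 mm beyond the rack, origin at the centre of its underside
Mind the look-alikes: they are no part of the job. What is shaped like the pot1 but green or red is not meant.

How it is judged:
By the outcome, as a careful person would: the job done as asked, in the order asked, and still so for the second after the job is handed in, with the robot touching nothing.
Of pot1, pot2, pot3 only 2 to 3 are there at a start; the rules pass over those that are not, and their reading is None.
At some moment in a run one of pot1, pot2, pot3, blade may be knocked a few centimetres aside while the robot is not near it.
Once in a run the grip may slacken for a moment while it holds something.
It also fails if it takes over 210 s, if anything falls off the work surface, if the arm or the gripper's body presses on something with over 40 N, if the wrist force passes 120 N, or if a joint passes its speed limit or range.

### The arm

A 6-joint arm with a two-finger parallel gripper is mounted at the origin on the work surface. World frame = base frame: x ahead of the robot, y to its left, z up, the work surface at z = 0. Lengths are in m, angles in rad, forces in N, time in s.
With the tool pointing down it reaches from about 0.375 to 0.975 m from the base axis. Payload 3.8 kg.
Tool frame: the origin (TCP) lies midway between the tips of the shut fingers; the grasp point (between the pads) lies 19 mm behind it; z points along the fingers, y is the line along which they close (so a half turn about z gives the same grasp; the last joint's range is limited). The gripper opens to 85 mm and grips with 20 to 120 N. Pads are 22 mm wide; open, the fingers measure 114 mm over their backs; the gripper's body (76 mm by 85 mm) begins 54 mm behind the grasp point. The pads swing forward as they close: fully open they stand 13 mm farther back than shut.
Start: joints at [-1.265, 0.264, 1.604, -0, 1.274, -0.037], TCP at [0.227, -0.636, 0.231] pointing down, gripper open.
Joint ranges: [-2.63, 2.63], [-0.94, 2.18], [0.31, 2.57], [-1.31, 4.45], [0, 2.66], [-2.55, 2.55]. Speed limits (rad/s): [2.57, 2.57, 3.14, 3.14, 3.14, 3.14].

### API

Orientations are given as a rotation vector (axis times angle).
In Python, from workcell import bot gives the robot as it stands.
- The arm moves only by the tool servo_tool, never from a script. Its argument "series" is a list of rows, each a list of 7 numbers: the shift along the world's x, y, z in units of 0.15 m (1.0 is 0.15 m), then the turn, a rotation vector about the world's x, y, z in units of 180 degrees (1.0 is 180 degrees), then the closure, from 0 (fully open) to 1 (shut). A call has 1 to 20 rows; each row is the pose to reach, as a shift and turn from the pose commanded when the call began, turning the shorter way round; what a row does not reach only later rows make up. A row lasts 1/10 s, in which the tool goes at most 50 mm and 8.59 degrees, less where a joint would pass 70% of its speed; a pose out of reach is approached as far as the arm can. A call with a number of a shift or a turn outside -1 to 1 is refused whole. A call with a gripper value outside its range is refused whole. The fingers move at their own pace and stop on an object; "newtons" is the grip in N (left out, the last holds). Time passes only in rows, so rows that repeat a pose let the fingers close. It gives the time, the measured TCP pose, the force, the opening and the grip force at its end, in the units of the state.
- bot.read_state(): the state, without advancing time (a new reading comes with each control period).
- bot.read_camera(name): name is "scene" or "top" or "wrist"; returns the picture (384x512x3 uint8, red, green, blue); there is no depth.
- bot.camera_info(name): a dict with "vertical_fov" (degrees; the focal length in pixels is half the picture's height over the tangent of half this angle, whatever the lens; pixels are square), "cx", "cy" (the principal point, pixels), "R" (3x3) and "t" (3): a world point X has camera coordinates R X + t. Camera axes: x right, y down, z forward; pixel columns grow to the right and rows downward; lengths in m; the calibration is good to about 2 mm. A picture is of the moment at which its call begins: read the wrist's pose just before it. camera_info takes no time and is no camera call; for the wrist camera it gives the pose at the moment of the call.
- bot.finish_job(): hands the job in; it is judged then, once.
Trained networks look in the newest picture that a camera, given by its name, has taken for a name from the list of things; names that differ only in an ending like _2 or _b are one class to them, and where a whole thing is asked for, a point or a joint stands for the part that bears it (a point fixed in the world has none). Each returns a list of dicts, best first, with "score" (0 to 1); they miss things now and then, are a little off and sometimes report something else, mostly with a low value. They report only what shows in the picture. A call takes as long as a camera call. They do not tell look-alikes from the thing itself.
- bot.recognise(target, camera): "box" ([left, top, right, bottom] as shares, 0 to 1, of the picture: columns of its width, rows of its height, round what is visible of it).
- bot.trace(target, camera): "mask" (384x512 bool, what is visible of it) and "box" ([left, top, right, bottom] as shares, 0 to 1, of the picture: columns of its width, rows of its height, round what is visible of it).
- bot.mark_of(target, camera): "at" ([row, column] as shares, 0 to 1, of the picture: columns of its width, rows of its height: a listed point, or the origin of a listed thing).
The state is a dict: "time": time; "q": joint angles; "joint_vel": joint speeds; "joint_torque": joint torques, N m; "tool_pos": TCP position; "tcp_rot": TCP orientation; "wrist_force": force on the tool from outside, world axes, zero at the start; "torque": the same for the moment, N m; "width": opening from 0.0 (shut) to 1.0 (fully open); "grip_force": force on a finger pad.
Only numpy, scipy, OpenCV 4.12 (cv2) and the standard library are available. Lean on these libraries where they do the work, as an engineer would, in place of code of your own. Each camera call takes 0.05 s, during which the arm holds its last target. There are 200 camera calls.

## Working session

There is one attempt and no reset: what is moved stays moved. The work goes in short steps, Python scripts to look and compute and a tool call to move; the robot and the scene stay as the last step left them, time stands still between calls to the robot, and variables do not carry over. Pictures are saved under pics/ and viewed, at most 14 in all, crops included, and the job is handed in when it is done.

Besides the shell and the picture viewer there is one more tool, called after "Request:" as name([rows], argument=value, ...), one row to a line, values as JSON. servo_tool: Moves the arm, as the interface text tells. Shifts and turns lie within -1 to 1; 1 stands for 0.15 m of shift or 180 degrees of turn. Its arguments: {"type":"object","properties":{"series":{"type":"array","items":{"type":"array","items":{"type":"number"}}},"newtons":{"type":"number"}},"required":["series"]}

```bash
ls; mkdir -p pics; python3 - <<'E'
from workcell import bot
import cv2,numpy as np
s=bot.read_state();print(s)
for c in("scene","top","wrist"):
    im=bot.read_camera(c);cv2.imwrite(f"pics/{c}0.png",im[:,:,::-1]);i=bot.camera_info(c);print(c,i)
    if c!="wrist":
        for t in("rack","pot1","blade","cradle","switchbox","cover_bar","cover_hinge","peg1","peg2","peg3","pot1_mouth"):
            print(t,[(round(d["score"],2),np.round(np.array(d["at"])*[384,512],1).tolist()) for d in bot.mark_of(t,c)])
E
```

```text
pics
{'time': 0.0, 'q': array([-1.26489952e+00,  2.64786331e-01,  1.60538150e+00, -1.46156556e-06,
        1.27373059e+00, -3.69350902e-02]), 'joint_vel': array([-2.60076379e-04, -3.79556707e-04, -8.03699213e-04, -3.24162385e-04,
        3.11370488e-05, -4.73137086e-04]), 'joint_torque': array([ 1.06938460e-03, -5.15110767e+01, -3.67315757e+01, -2.61381274e-04,
        1.30459006e-02,  4.63307856e-06]), 'tool_pos': array([ 0.22665563, -0.63501613,  0.22993565]), 'tcp_rot': array([-3.09329875e+00, -5.35496633e-01,  4.87428242e-04]), 'wrist_force': array([0.80367609, 0.32479052, 0.15343744]), 'torque': array([-0.01782239,  0.01463161, -0.05038292]), 'grip_force': 0.0, 'width': 1.002020968349904}
scene {'vertical_fov': 46.89745643045595, 'cx': 260.56587543005656, 'cy': 193.1342180034149, 'R': array([[-0.34871668,  0.93706115, -0.01769391],
       [ 0.48384918,  0.1638262 , -0.85968072],
       [-0.80267468, -0.30834619, -0.5105252 ]]), 't': array([ 0.2195802 , -0.1963155 ,  1.81380312])}
rack [(0.9, [242.5, 269.3])]
pot1 [(0.86, [192.7, 293.5]), (0.79, [185.1, 255.5]), (0.78, [203.4, 23
[... 1499 characters left out ...]
1])]
peg1 [(0.95, [170.1, 208.9]), (0.65, [162.4, 272.8]), (0.6, [166.6, 239.7])]
peg2 [(0.95, [170.1, 208.9]), (0.65, [162.4, 272.8]), (0.6, [166.6, 239.7])]
peg3 [(0.95, [170.1, 208.9]), (0.65, [162.4, 272.8]), (0.6, [166.6, 239.7])]
pot1_mouth [(0.81, [244.6, 240.2]), (0.75, [274.7, 184.8]), (0.62, [201.5, 250.4]), (0.55, [258.8, 303.3]), (0.19, [218.0, 359.3])]
wrist {'vertical_fov': 60.68277605728731, 'cx': 255.6724143673155, 'cy': 194.06160191920836, 'R': array([[ 3.35509990e-01, -9.42036489e-01, -5.47929579e-04],
       [-9.01197685e-01, -3.21134382e-01,  2.91059172e-01],
       [-2.74364319e-01, -9.71594669e-02, -9.56704896e-01]]), 't': array([-0.6744482 , -0.03709338,  0.37984642])}
```

```bash
python3 - <<'E'
import cv2
im=cv2.imread("pics/top0.png")[130:300,120:400];cv2.imwrite("pics/t0c.png",cv2.resize(im,None,fx=2.85,fy=2.85,interpolation=cv2.INTER_CUBIC))
im=cv2.imread("pics/scene0.png")[130:300,130:410];cv2.imwrite("pics/s0c.png",cv2.resize(im,None,fx=2.85,fy=2.85,interpolation=cv2.INTER_CUBIC))
E
```

```text
(no output)
```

View pics/t0c.png

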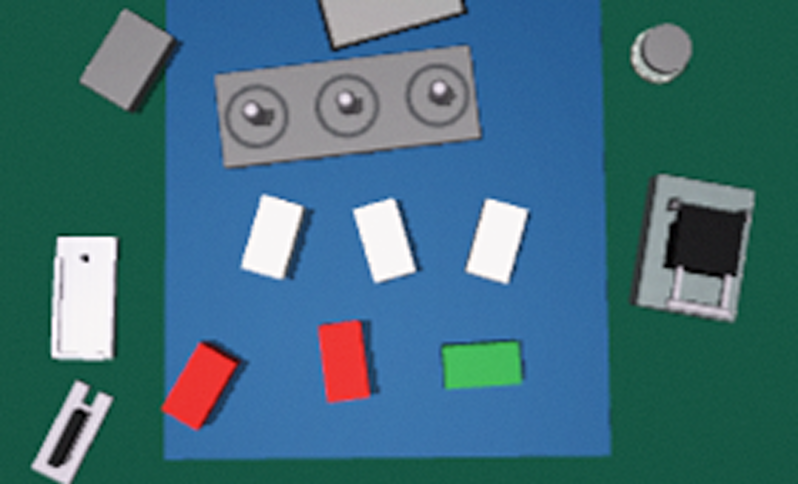

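View pics/s0c.png

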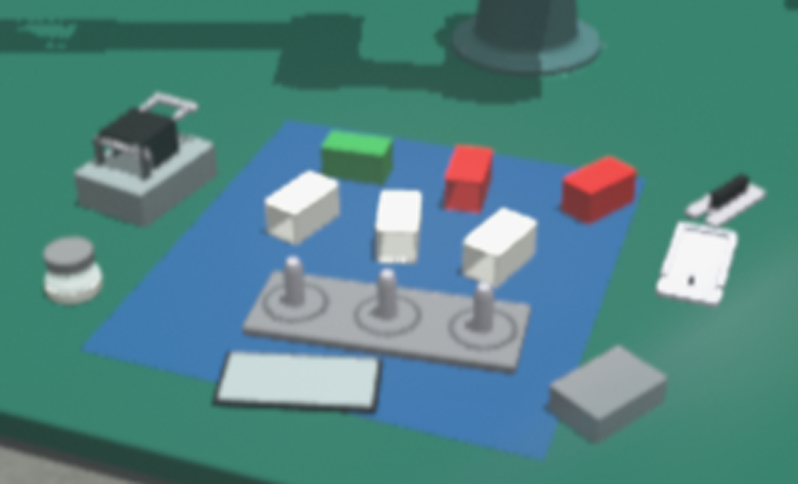

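```bash
cat > h.py <<'E'
from workcell import bot
import cv2,numpy as np
from scipy.spatial.transform import Rotation as Ro
def info(c):
    i=bot.camera_info(c);f=192/np.tan(np.radians(i["vertical_fov"]/2))
    return dict(f=f,c=np.array([i["cx"],i["cy"]]),R=np.array(i["R"]),t=np.array(i["t"]))
def ray(i,rc):
    d=np.array([(rc[1]-i["c"][0])/i["f"],(rc[0]-i["c"][1])/i["f"],1.]);return -i["R"].T@i["t"],i["R"].T@d
def onz(i,rc,z):
    C,d=ray(i,rc);return C+d*(z-C[2])/d[2]
def proj(i,X):
    p=i["R"]@np.asarray(X,float)+i["t"];return np.array([p[1]/p[2]*i["f"]+i["c"][1],p[0]/p[2]*i["f"]+i["c"][0]])
def tri(obs):
    A=np.zeros((3,3));b=np.zeros(3)
    for i,rc in obs:
        C,d=ray(i,rc);d/=np.linalg.norm(d);P=np.eye(3)-np.outer(d,d);A+=P;b+=P@C
    return np.linalg.solve(A,b)
def marks(t,c,m=.3): return [np.array(d["at"])*[384,512] for d in bot.mark_of(t,c) if d["score"]>m]
def shot(c,name=None):
    i=info(c);im=np.array(bot.read_camera(c))
    if name: cv2.imwrite(f"pics/{name}.png",im[:,:,::-1])
    return i,im
def white(im,lo=170):
    return (im.min(2)>lo).astype(np.uint8)
E
python3 - <<'E'
from h import *
T=info("top");S=info("scene");W=info("wrist")
np.set_printoptions(precision=3,suppress=True)
print("wristcam",-W["R"].T@W["t"],ray(W,[192,256])[1], "right",W["R"][0])
s=bot.read_state();R=Ro.from_rotvec(s["tcp_rot"]).as_matrix();print("cam in tool",R.T@(-W["R"].T@W["t"]-s["tool_pos"]),W["R"]@R)
im=cv2.imread("pics/top0.png")[:,:,::-1]
n,l,st,ce=cv2.connectedComponentsWithStats(white(im,200))
for k in range(1,n):
    if st[k,4]>60:
        m=cv2.minAreaRect(np.argwhere(l==k).astype(np.float32));print(st[k,4],m,"z42",onz(T,m[0],.042))
for nm,a,b in [("peg+",[170.1,208.9],[244.2,300.1]),("peg2",[166.6,239.7],[239.5,267.5]),("peg-",[162.4,272.8],[235.1,234.6]),("rack",[165.3,239.9],[242.5,269.3]),("blade",[280.5,148.5],[200.4,383.6]),("cradle",[234.7,151.4],[225.5,373]),("bar",[238.3,366],[168.9,190.9]),("hinge",[203.8,372.1],[181.3,169.9]),("box",[216.8,359.3],[195.8,180.2]),("potA",[212.4,215.9],[214.3,306.8]),("potB",[211.2,253.4],[210.8,270.1]),("potC",[211.4,294.4],[203.4,238])]:
    X=tri([(T,a),(S,b)]);print(nm,X,proj(T,X)-a,proj(S,X)-b)
E
```

```text
wristcam [ 0.297 -0.61   0.374] [-0.268 -0.096 -0.959] right [ 0.336 -0.942 -0.001]
cam in tool [ 0.075 -0.    -0.143] [[-0.001  1.     0.001]
 [-0.957 -0.    -0.291]
 [-0.291 -0.001  0.957]]
387 ((212.59176635742188, 214.97250366210938), (14.654742240905762, 26.436004638671875), 73.3007583618164) z42 [0.551 0.114 0.042]
388 ((213.78021240234375, 254.34710693359375), (26.410768508911133, 14.672647476196289), 16.389541625976562) z42 [0.547 0.    0.042]
393 ((213.98114013671875, 293.9339599609375), (14.697578430175781, 26.37322425842285), 74.05460357666016) z42 [ 0.545 -0.113  0.042]
839 ((233.93667602539062, 148.66970825195312), (20.548145294189453, 42.80863952636719), 87.27368927001953) z42 [0.492 0.304 0.042]
228 ((281.3000183105469, 144.60000610351562), (12.969194412231445, 33.09380340576172), 63.43495178222656) z42 [0.358 0.314 0.042]
peg+ [0.678 0.134 0.015] [ 0.029 -0.091] [ 0.005 -0.103]
peg2 [0.688 0.043 0.016] [ 0.001 -0.003] [-0.    -0.004]
peg- [ 0.699 -0.054  0.016] [ 0.175 -0.423] [-0.024 -0.475]
rack [0.692 0.046 0.009] [ 0.396 -1.096] [-0.005 -1.241]
blade [0.354 0.318 0.003] [ 0.335 -1.304] [ 0.216 -1.196]
cradle [ 0.489  0.309 -0.007] [-0.044  0.179] [-0.028  0.18 ]
bar [ 0.474 -0.308  0.075] [ 0.22 -0.51] [-0.068 -0.45 ]
hinge [ 0.571 -0.33   0.074] [-0.081  0.173] [0.028 0.163]
box [ 0.538 -0.315  0.003] [-0.69   1.501] [0.201 1.447]
potA [0.551 0.115 0.03 ] [ 0.331 -1.053] [ 0.062 -1.074]
potB [0.555 0.003 0.022] [ 0.036 -0.098] [ 0.  -0.1]
potC [ 0.551 -0.111  0.024] [ 0.758 -1.913] [-0.116 -1.902]
```

Request:
servo_tool([
  [0.365,0.847,0.133,0,0,0.178,0.3],
  [0.365,0.847,0.133,0,0,0.178,0.3],
  [0.365,0.847,0.133,0,0,0.178,0.3],
  [0.365,0.847,0.133,0,0,0.178,0.3],
])

```text
time: 1.65
tool_pos: [0.2836, -0.5051, 0.2525]
tcp_rot: [2.821, 1.381, 0.003]
wrist_force: [-0.1, -0.2, 0.1]
width: 0.698
grip_force: 0.0
```

Request:
servo_tool([
  [0.365,0.847,0.133,0,0,0.178,0.3],
  [0.365,0.847,0.133,0,0,0.178,0.3],
  [0.365,0.847,0.133,0,0,0.178,0.3],
  [0.365,0.847,0.133,0,0,0.178,0.3],
])

```text
time: 2.05
tool_pos: [0.3382, -0.3781, 0.2726]
tcp_rot: [2.329, 2.106, 0.003]
wrist_force: [-0.6, -0.8, -0.1]
width: 0.7
grip_force: 0.0
```

Request:
servo_tool([
  [0.365,0.847,0.133,0,0,0.178,0.3],
  [0.365,0.847,0.133,0,0,0.178,0.3],
  [0.365,0.847,0.133,0,0,0.178,0.3],
  [0.365,0.847,0.133,0,0,0.178,0.3],
])

```text
time: 2.45
tool_pos: [0.393, -0.251, 0.2925]
tcp_rot: [1.655, 2.667, 0.003]
wrist_force: [-0.4, -0.9, 0.8]
width: 0.702
grip_force: 0.0
```

Request:
servo_tool([
  [0.365,0.847,0.133,0,0,0.178,0.3],
  [0.365,0.847,0.133,0,0,0.178,0.3],
  [0.365,0.847,0.133,0,0,0.178,0.3],
  [0.365,0.847,0.133,0,0,0.178,0.3],
  [0.365,0.847,0.133,0,0,0.178,0.3],
  [0.365,0.847,0.133,0,0,0.178,0.3],
])

```text
time: 3.05
tool_pos: [0.4457, -0.1276, 0.3111]
tcp_rot: [0.875, 3.017, -0.0]
wrist_force: [-0.1, -0.4, -0.2]
width: 0.7
grip_force: 0.0
```

```bash
python3 - <<'E'
from h import *
i,im=shot("wrist","w1");import pickle;pickle.dump((i,im),open("w1.p","wb"))
print(bot.read_state()["q"])
E
```

```text
[-3.33123972e-01 -1.86526332e-01  1.92573617e+00 -2.61383562e-04
  1.40266617e+00 -1.33897198e+00]
```

Request:
servo_tool([
  [0.365,0.847,0.133,0,0,0.178,0.3],
  [0.365,0.847,0.133,0,0,0.178,0.3],
  [0.365,0.847,0.133,0,0,0.178,0.3],
  [0.365,0.847,0.133,0,0,0.178,0.3],
  [0.365,0.847,0.133,0,0,0.178,0.3],
  [0.365,0.847,0.133,0,0,0.178,0.3],
])

```text
time: 3.7
tool_pos: [0.5003, -0.0015, 0.3307]
tcp_rot: [-0.012, -3.141, 0.001]
wrist_force: [-0.1, 0.6, 1.2]
width: 0.7
grip_force: 0.0
```

```bash
python3 - <<'E'
from h import *
i,im=shot("wrist","w2");import pickle;pickle.dump((i,im),open("w2.p","wb"))
print(bot.read_state()["q"])
for t in ("pot1_mouth","peg1","pot1"):print(t,[np.round(p,1).tolist() for p in marks(t,"wrist")])
cv2.imwrite("pics/w12.png",np.hstack([cv2.imread("pics/w1.png"),cv2.imread("pics/w2.png")])[:,:,:])
im=cv2.imread("pics/w12.png");cv2.imwrite("pics/w12.png",cv2.resize(im,(800,300)))
E
```

```text
[-5.28167732e-02 -1.18143821e-01  1.83157207e+00 -2.84968852e-04
  1.42890156e+00 -1.61591095e+00]
pot1_mouth [[118.9, 291.8], [49.0, 420.6], [207.0, 264.1], [91.9, 157.9]]
peg1 [[268.8, 282.5], [272.1, 220.7], [259.3, 345.4]]
pot1 [[93.9, 286.2], [182.6, 176.5], [73.1, 400.3], [186.0, 335.4], [187.4, 258.7]]
```

View pics/w12.png

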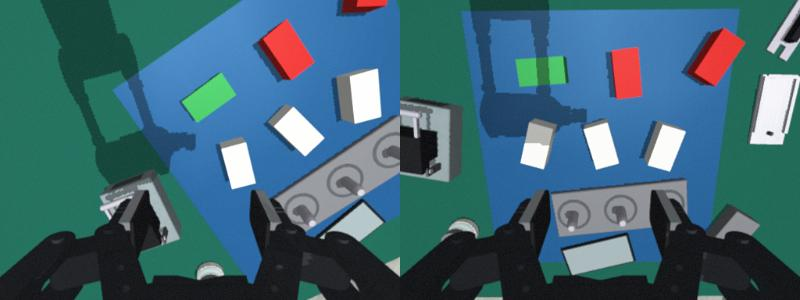

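```bash
cat >> h.py <<'E'
from scipy.optimize import minimize
def sat(im):
    hsv=cv2.cvtColor(im,cv2.COLOR_RGB2HSV);return ((hsv[:,:,1]<70)&(hsv[:,:,2]>95)).astype(np.uint8)
def box(x,y,yaw,L,Wd,z0,z1):
    c,s=np.cos(yaw),np.sin(yaw)
    return [(x+c*u-s*v,y+s*u+c*v,z) for u in(-L/2,L/2) for v in(-Wd/2,Wd/2) for z in(z0,z1)]
def fitbox(views,init,L,Wd,z0,z1,pad=14):
    """views: (info, mask). maximise mean IoU of the box silhouette"""
    loc=[]
    for i,m in views:
        h=cv2.convexHull(np.array([proj(i,X)[::-1] for X in box(*init,L,Wd,z0,z1)],np.float32))
        w=np.zeros_like(m);cv2.fillConvexPoly(w,h.astype(np.int32),1);w=cv2.dilate(w,np.ones((2*pad+1,)*2))
        loc.append((i,(m*w).astype(float)))
    def cost(p,sc=8):
        r=0
        for i,m in loc:
            h=cv2.convexHull(np.array([proj(i,X)[::-1] for X in box(*p,L,Wd,z0,z1)],np.float32))
            o=np.zeros(m.shape,np.uint8);cv2.fillConvexPoly(o,np.round(h*16).astype(np.int32),255,cv2.LINE_AA,4);o=o/255.
            r+=1-np.minimum(o,m).sum()/np.maximum(o,m).sum()
        return r/len(loc)
    init=np.array(init,float);best=None
    for k in range(2):
        sx=np.array([init]+[init+d for d in np.diag([.006,.006,.1])])
        r=minimize(cost,init,method="Nelder-Mead",options=dict(initial_simplex=sx,xatol=2e-4,fatol=1e-4));init=r.x
    return r.x,r.fun
E
cat > m1.py <<'E'
from h import *
import pickle
np.set_printoptions(precision=4,suppress=True)
w1=pickle.load(open("w1.p","rb"));w2=pickle.load(open("w2.p","rb"))
T=info("top"),cv2.imread("pics/top0.png")[:,:,::-1]
for n,p in (("A",(.551,.114,-.29)),("B",(.547,0,.28)),("C",(.545,-.113,-.27))):
    for tag,vs in (("w1",[w1]),("w2",[w2]),("T",[T]),("all",[w1,w2,T])):
        print(n,tag,*fitbox([(i,sat(im)) for i,im in vs],p,.076,.042,0,.042))
for rc in ([268.8,282.5],[272.1,220.7],[259.3,345.4]):print(onz(w2[0],rc,.012))
for vs in ([w2],[T]):
    print("rack",*fitbox([(i,cv2.inRange(im,(70,70,70),(175,175,175))//255) for i,im in vs],(.688,.041,.11),.1,.27,0,.012,6))
E
python3 m1.py
```

```text
A w1 [ 0.5535  0.115  -0.2985] 0.06192103298538254
A w2 [ 0.5534  0.1153 -0.2949] 0.047744254718192325
A T [ 0.5517  0.1149 -0.2994] 0.25354684838160135
A all [ 0.5529  0.1151 -0.2995] 0.12337850786670408
B w1 [0.5486 0.0018 0.2747] 0.02543510159736806
B w2 [0.5487 0.0013 0.2718] 0.039030239770846076
B T [ 0.5462 -0.      0.2692] 0.07094508581712833
B all [0.5481 0.0013 0.2708] 0.05849447148632492
C w1 [ 0.5471 -0.1128 -0.2878] 0.06240926221935439
C w2 [ 0.5466 -0.1127 -0.3002] 0.04794008848915643
C T [ 0.5452 -0.1145 -0.2907] 0.08051915740587168
C all [ 0.5466 -0.113  -0.284 ] 0.07729377141998861
[0.6907 0.04   0.012 ]
[ 0.6958 -0.0579  0.012 ]
[0.6749 0.1382 0.012 ]
rack [0.6934 0.0397 0.1034] 0.19029241845966238
rack [0.6873 0.0381 0.1102] 0.08944969256802549
```

```bash
cat >> h.py <<'E'
def Rtilt(az,t,flip=1):
    """tool z tilted by t from straight down towards azimuth az; flip=1: tool x (camera) on the side away from az"""
    e=np.array([np.cos(az),np.sin(az),0]);u=np.array([0,0,1.])
    z=np.sin(t)*e-np.cos(t)*u;x=-(np.cos(t)*e+np.sin(t)*u)*flip
    return np.column_stack([x,np.cross(z,x),z])
def go(pos,R,frm=None,say=""):
    if frm is None:
        s=bot.read_state();frm=(s["tool_pos"],Ro.from_rotvec(s["tcp_rot"]).as_matrix())
    d=(np.array(pos)-frm[0])/.15;w=Ro.from_matrix(R@frm[1].T).as_rotvec()/np.pi
    print(say,"shift",np.round(d,3),"turn",np.round(w,3),"rows>=",round(max(np.linalg.norm(d)*3,np.linalg.norm(w)*180/8.59),1))
    return (np.array(pos),R)
E
python3 - <<'E'
from h import *
t=np.radians(25)
x,y,a=.5487,.0015,.272
R=Rtilt(a,t);e=np.array([np.cos(a),np.sin(a),0])
G=np.array([x,y,.023])-.006*e
P=G+.019*R[:,2]
f=go(P-.09*R[:,2],R,None,"pre");f=go(P,R,f,"down");print(P)
E
```

```text
pre shift [ 0.091 -0.045 -1.623] turn [ 0.018 -0.138  0.087] rows>= 4.9
down shift [ 0.244  0.068 -0.544] turn [0. 0. 0.] rows>= 1.8
[0.55065512 0.00204531 0.00578015]
```

Request:
servo_tool([
  [0.091,-0.045,-0.8,0.018,-0.138,0.087,0.2],
  [0.091,-0.045,-0.8,0.018,-0.138,0.087,0.2],
  [0.091,-0.045,-0.8,0.018,-0.138,0.087,0.2],
  [0.091,-0.045,-0.8,0.018,-0.138,0.087,0.2],
  [0.091,-0.045,-0.8,0.018,-0.138,0.087,0.2],
], newtons=40)

```text
time: 4.4
tool_pos: [0.5111, -0.0081, 0.208]
tcp_rot: [-0.366, 2.687, 0.08]
wrist_force: [-0.8, -0.2, 0.4]
width: 0.801
grip_force: 0.0
```

Request:
servo_tool([
  [0,0,-0.823,0,0,0,0.2],
  [0,0,-0.823,0,0,0,0.2],
  [0,0,-0.823,0,0,0,0.2],
  [0,0,-0.823,0,0,0,0.2],
  [0,0,-0.823,0,0,0,0.2],
])

```text
time: 4.9
tool_pos: [0.5161, -0.0075, 0.0891]
tcp_rot: [-0.37, 2.682, 0.078]
wrist_force: [0.9, -0.8, 0.5]
width: 0.799
grip_force: 0.0
```

```bash
python3 - <<'E'
from h import *
s=bot.read_state();print(s["q"],s["tool_pos"],s["tcp_rot"],s["width"])
i,im=shot("wrist","w3")
print(fitbox([(i,sat(im))],(.5487,.0015,.272),.076,.042,0,.042))
# kinematic fit
qs=np.array([[.2648,1.6054,1.2737],[-.1865,1.9257,1.4027],[-.1181,1.8316,1.4289],s["q"][[1,2,4]]])
R=Ro.from_rotvec(s["tcp_rot"]).as_matrix();print(s["q"].sum())
E
```

```text
[-0.18937163 -0.12616767  2.37348755  0.37875418  0.5286478  -2.32735453] [ 0.51609633 -0.00754103  0.08912314] [-0.36977375  2.68184734  0.07789332] 0.7990919820674047
(array([0.54940824, 0.00137256, 0.27659686]), np.float64(0.057815692118237005))
0.6379956991447888
```

```bash
cat >> h.py <<'E'
from scipy.optimize import least_squares
LO=np.array([-2.63,-.94,.31,-1.31,0,-2.55]);HI=np.array([2.63,2.18,2.57,4.45,2.66,2.55])
KP=np.array([.51,.567,.248,.343,.025])
def fk(q,kp=None):
    a,b,h,L,d=KP if kp is None else kp
    q1=Ro.from_euler("z",q[0]);f=q[1]+q[2]
    w=np.array([a*np.sin(q[1])+b*np.sin(f),d,h+a*np.cos(q[1])+b*np.cos(f)])
    R=(q1*Ro.from_euler("y",f)*Ro.from_euler("z",q[3])*Ro.from_euler("y",q[4])*Ro.from_euler("z",q[5]+np.pi/2)).as_matrix()
    return q1.apply(w)+L*R[:,2],R
def ik(pos,R,q0):
    def res(q):
        p,r=fk(q);return np.r_[(p-pos)*5,Ro.from_matrix(r@R.T).as_rotvec(),(q-q0)*1e-4]
    s=least_squares(res,np.clip(q0,LO+.01,HI-.01),bounds=(LO,HI));p,r=fk(s.x)
    return s.x,np.linalg.norm(p-pos)*1000,np.degrees(Ro.from_matrix(r@R.T).magnitude())
E
cat > chk.py <<'E'
from h import *
np.set_printoptions(precision=3,suppress=True)
D=[([-1.265,.2648,1.6054,0,1.2737,-.0369],[.22666,-.63502,.22994],[-3.0933,-.5355,.0005]),([-.3331,-.18653,1.92574,-.0003,1.40267,-1.339],[.4457,-.1276,.3111],[.875,3.017,0]),([-.0528,-.11814,1.83157,-.0003,1.4289,-1.6159],[.5003,-.0015,.3307],[-.012,-3.141,.001])]
s=bot.read_state();D.append((s["q"],s["tool_pos"],s["tcp_rot"]))
for q,p,r in D:print(fk(q)[0]-p,np.degrees(Ro.from_matrix(fk(q)[1]@Ro.from_rotvec(r).as_matrix().T).magnitude()))
f=least_squares(lambda k:np.concatenate([fk(q,k)[0]-p for q,p,r in D]),KP);print(f.x,f.cost**.5)
KP[:]=f.x
q=s["q"]
pk=dict(A=(.5533,.1151,-.297),B=(.5487,.0015,.272),C=(.547,-.113,-.295));pg=dict(A=(.678,.1347),B=(.6885,.040),C=(.699,-.0543))
for n in "ABC":
  for td in (20,25,30,35):
    t=np.radians(td);x,y,a=pk[n];R=Rtilt(a,t);e=np.array([np.cos(a),np.sin(a),0]);P=np.array([x,y,.023])-.006*e+.019*R[:,2]
    r1=ik(P,R,q);print(n,td,"pick",*r1)
    for az in (-.3,0,.3):
        # place: turn about pot y by +90deg, pot azimuth az
        Rp=Rtilt(az,t-np.pi/2);g=np.array([*pg[n],.056])-.002*np.array([np.cos(az),np.sin(az),0])
        q0=r1[0].copy();q0[1:5]=[.9,.9,0,2.1];print("   place az",az,*ik(g+.019*Rp[:,2],Rp,q0))
E
python3 chk.py
```

```text
[ 0.    -0.001  0.   ] 0.007926091835467225
[ 0.001 -0.001  0.   ] 0.040029386414497894
[ 0.001 -0.     0.   ] 0.023941796418339153
[-0.    -0.001 -0.001] 2.8250860675140367e-14
[0.512 0.566 0.249 0.346 0.025] 0.0002448592940399696
A 20 pick [ 0.273  0.174  2.241 -0.424  0.466 -0.645] 3.449902304715201e-06 4.553671674445427e-06
   place az -0.3 [ 0.02   1.188  0.885  0.385  2.236 -1.213] 3.468168474276288e-07 3.859241666409381e-07
   place az 0 [ 0.111  1.239  0.786  0.144  2.332 -1.433] 7.636368431078647e-07 5.587108830890099e-07
   place az 0.3 [ 0.203  1.246  0.771 -0.127  2.34  -1.693] 1.181264689257155e-06 7.935975685586653e-07
A 25 pick [ 0.305  0.16   2.288 -0.654  0.404 -0.399] 5.406869708384815e-06 6.349114079822346e-06
   place az -0.3 [ 0.024  1.134  0.937  0.353  2.155 -1.23 ] 3.672654506393809e-07 4.927508079173856e-07
   place az 0 [ 0.112  1.182  0.845  0.13   2.243 -1.442] 1.1487370142399641e-06 9.781783981805288e-07
   place az 0.3 [ 0.202  1.189  0.832 -0.115  2.251 -1.685] 9.788115005975869e-07 8.512674894438974e-07
A 30 pick [ 0.339  0.154  2.332 -0.957  0.372 -0.
[... 3326 characters left out ...]
0.3 [-0.167  1.143  0.869  0.14   2.168 -1.425] 6.142966954037075e-07 2.410332355719076e-07
   place az 0 [-0.081  1.154  0.85  -0.086  2.183 -1.661] 1.5308288098065063e-06 4.985977564907545e-07
   place az 0.3 [ 0.004  1.122  0.909 -0.3    2.117 -1.882] 5.15041213337233e-07 4.873130061316759e-07
C 35 pick [-0.227  0.09   2.445 -1.31   0.037 -0.205] 0.8300847655662962 0.7100421434722536
   place az -0.3 [-0.165  1.084  0.936  0.127  2.075 -1.431] 6.809816382469272e-07 9.894806627140564e-07
   place az 0 [-0.082  1.093  0.918 -0.077  2.088 -1.656] 6.342766001993416e-07 8.670728939265802e-07
   place az 0.3 [-0.001  1.064  0.972 -0.274  2.028 -1.87 ] 7.916146598422535e-07 1.010094030466185e-06
```

```bash
sed -i 's/^KP=.*/KP=np.array([.512,.566,.249,.346,.025])/' h.py; cat >> h.py <<'E'
def pickpose(x,y,a,td=20,gz=.024,back=.006):
    R=Rtilt(a,np.radians(td));e=np.array([np.cos(a),np.sin(a),0])
    return np.array([x,y,gz])-back*e+.019*R[:,2],R
def potin(pot,pose):
    """pot lying pose (x,y,yaw) -> origin and axes in tool frame"""
    x,y,a=pot;Rp=Ro.from_euler("z",a).as_matrix();return pose[1].T@(np.array([x,y,.021])-pose[0]),pose[1].T@Rp
def placepose(peg,az,inn,z=.050):
    Rd=(Ro.from_euler("z",az)*Ro.from_euler("y",np.pi/2)).as_matrix()
    R=Rd@inn[1].T;return np.array([*peg,z])-R@inn[0],R
E
python3 - <<'E'
from h import *
P,R=pickpose(.549,.0015,.274)
f=go(P-.06*R[:,2],R,None,"pre");f=go(P,R,f,"down");print(P)
E
```

```text
pre shift [ 0.085  0.025 -0.186] turn [-0.006  0.028  0.   ] rows>= 0.6
down shift [ 0.132  0.037 -0.376] turn [0. 0. 0.] rows>= 1.2
[0.54947979 0.00163485 0.00614584]
```

Request:
servo_tool([
  [0.085,0.025,-0.186,-0.006,0.028,0,0.2],
  [0.085,0.025,-0.186,-0.006,0.028,0,0.2],
  [0.15,0.043,-0.374,-0.006,0.028,0,0.2],
  [0.217,0.062,-0.562,-0.006,0.028,0,0.2],
  [0.217,0.062,-0.562,-0.006,0.028,0,0.2],
  [0.217,0.062,-0.562,-0.006,0.028,0,0.7],
  [0.217,0.062,-0.562,-0.006,0.028,0,0.8],
  [0.217,0.062,-0.562,-0.006,0.028,0,0.8],
  [0.217,0.062,-0.562,-0.006,0.028,0,0.8],
  [0.217,0.062,-0.562,-0.006,0.028,0,0.8],
], newtons=50)

```text
time: 5.95
tool_pos: [0.5486, 0.0017, 0.0061]
tcp_rot: [-0.382, 2.768, 0.069]
wrist_force: [-4.2, -0.8, 8.1]
width: 0.486
grip_force: 52.0
```

```bash
python3 - <<'E'
from h import *
import pickle
s=bot.read_state();pose=(s["tool_pos"],Ro.from_rotvec(s["tcp_rot"]).as_matrix());print(pose[0],s["width"],s["grip_force"],s["wrist_force"],s["q"])
i,im=shot("wrist","w4");f=fitbox([(i,sat(im))],(.549,.0015,.274),.076,.042,0,.042);print(f)
inn=potin((.549,.0015,.274),pose);pickle.dump(inn,open("innB.p","wb"))
L=placepose((.6885,.040),.107,inn)
# stage: lift, turn, above
mid=(np.array([.56,.01,.20]),Rtilt(.2,np.radians(-25)))
a=go(mid[0],mid[1],pose,"mid");
b=go(L[0]+[0,0,.08],L[1],a,"above");c=go(L[0],L[1],b,"down")
q=s["q"]
for m in (a,b,c):
    r=ik(m[0],m[1],q);print(r[0],r[1:]);q=r[0]
E
```

```text
[0.5485779  0.00170009 0.0061084 ] 0.48617077704185435 52.03717231750488 [-4.17198404 -0.84935943  8.09553938] [-0.12866581  0.12273236  2.30064951  0.34237041  0.4160323  -2.26629308]
(array([0.54848477, 0.00189924, 0.27258377]), np.float64(0.09536641177314586))
mid shift [0.076 0.055 1.293] turn [-0.059  0.243 -0.022] rows>= 5.3
above shift [ 0.758  0.191 -0.464] turn [-0.038  0.247 -0.028] rows>= 5.3
down shift [ 0.     0.    -0.533] turn [0. 0. 0.] rows>= 1.6
[ 0.01996805  0.3597208   1.60004494 -0.07581081  1.61183288 -1.73739069] (np.float64(1.5239858354144777e-06), np.float64(1.1042313462002464e-06))
[ 0.0480668   1.16511497  0.77053046 -0.08229372  2.42419188 -1.6528408 ] (np.float64(3.2360142150678927e-06), np.float64(1.0172658169743948e-06))
[ 0.0480668   1.25344557  0.75458654 -0.07618328  2.35203181 -1.64446791] (np.float64(8.623618548086067e-08), np.float64(6.829712062820842e-09))
```

Request:
servo_tool([
  [0,0,0.3,0,0,0,0.8],
  [0,0,0.6,0,0,0,0.8],
  [0.076,0.055,0.98,-0.059,0.243,-0.022,0.8],
  [0.076,0.055,0.98,-0.059,0.243,-0.022,0.8],
  [0.076,0.055,0.98,-0.059,0.243,-0.022,0.8],
  [0.076,0.055,0.98,-0.059,0.243,-0.022,0.8],
  [0.076,0.055,0.98,-0.059,0.243,-0.022,0.8],
  [0.076,0.055,0.98,-0.059,0.243,-0.022,0.8],
])

```text
time: 6.8
tool_pos: [0.5599, 0.0107, 0.1504]
tcp_rot: [0.269, -2.688, 0.059]
wrist_force: [-0.0, 0.6, -0.6]
width: 0.483
grip_force: 51.0
```

Request:
servo_tool([
  [0.758,0.191,0.1,-0.038,0.247,-0.028,0.8],
  [0.758,0.191,0.1,-0.038,0.247,-0.028,0.8],
  [0.758,0.191,0.1,-0.038,0.247,-0.028,0.8],
  [0.758,0.191,0.1,-0.038,0.247,-0.028,0.8],
  [0.758,0.191,0.1,-0.038,0.247,-0.028,0.8],
  [0.758,0.191,0.1,-0.038,0.247,-0.028,0.8],
  [0.758,0.191,-0.151,-0.038,0.247,-0.028,0.8],
  [0.758,0.191,-0.151,-0.038,0.247,-0.028,0.8],
])

```text
time: 7.6
tool_pos: [0.6702, 0.0386, 0.1211]
tcp_rot: [0.102, -1.908, 0.069]
wrist_force: [-0.8, -0.6, -1.9]
width: 0.49
grip_force: 51.1
```

```bash
python3 - <<'E'
from h import *
import pickle
s=bot.read_state();pose=(s["tool_pos"],Ro.from_rotvec(s["tcp_rot"]).as_matrix());print(pose[0],s["width"],s["grip_force"],s["wrist_force"],s["q"])
L=placepose((.6885,.040),.107,pickle.load(open("innB.p","rb")))
go(L[0]+[0,0,.005],L[1],None,"down");print(L[0])
i,im=shot("scene","s5");t,tm=shot("top","t5")
inn=pickle.load(open("innB.p","rb"))
X=pose[0]+pose[1]@inn[0];m=X+pose[1]@inn[1]@[.038,0,0];print("pot",X,"mouth",m)
for n,c in (("scene",i),("top",t)):print(n,marks("pot1_mouth",n),proj(c,m),"pot",proj(c,X))
c=im[150:270,200:340];d=tm[100:220,180:320]
cv2.imwrite("pics/v5.png",cv2.resize(np.hstack([c,d])[:,:,::-1],None,fx=2.8,fy=2.8,interpolation=cv2.INTER_CUBIC))
E
```

```text
[0.6701541  0.03858192 0.12109037] 0.4896034169029749 51.0660146176815 [-0.79542764 -0.55077481 -1.89440247] [ 0.04791364  1.17833164  0.77144155 -0.0805584   2.4211126  -1.65238781]
down shift [ 0.023  0.001 -0.438] turn [-0.    -0.004  0.   ] rows>= 1.3
[0.6736608  0.03871472 0.05035221]
pot [0.68498939 0.03985709 0.12057468] mouth [0.68456825 0.03988579 0.08257703]
scene [array([190.1184, 349.696 ]), array([200.1024, 292.5056]), array([193.6896, 179.9168]), array([180.0192, 243.9168])] [218.91226587 266.70303947] pot [207.26402662 266.4900851 ]
top [array([256.8192, 302.8992])] [164.3105716  239.65057593] pot [162.02493594 239.03235251]
```

View pics/v5.png

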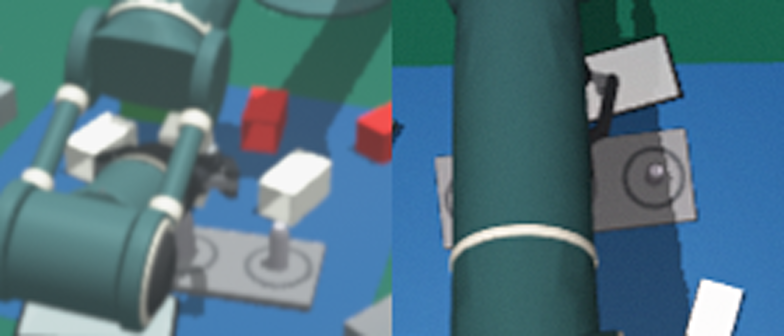

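Request:
servo_tool([
  [0.023,0.001,0,0,-0.004,0,0.8],
  [0.023,0.001,-0.15,0,-0.004,0,0.8],
  [0.023,0.001,-0.29,0,-0.004,0,0.8],
  [0.023,0.001,-0.4,0,-0.004,0,0.8],
  [0.023,0.001,-0.438,0,-0.004,0,0.8],
  [0.023,0.001,-0.438,0,-0.004,0,0.8],
])

```text
time: 8.4
tool_pos: [0.674, 0.0391, 0.0588]
tcp_rot: [0.102, -1.922, 0.07]
wrist_force: [-0.6, 0.3, -1.1]
width: 0.487
grip_force: 51.1
```

```bash
python3 - <<'E'
from h import *
import pickle
s=bot.read_state();pose=(s["tool_pos"],Ro.from_rotvec(s["tcp_rot"]).as_matrix());print(pose[0],s["width"],s["grip_force"],s["wrist_force"],s["q"])
inn=pickle.load(open("innB.p","rb"))
L=placepose((.6885,.040),.107,inn);go(L[0],L[1],None,"down")
i,im=shot("wrist","w6");X=pose[0]+pose[1]@inn[0];print("pot",X)
Rp=pose[1]@inn[1]
C=[X+Rp@np.array([u,v,w]) for u in(-.038,) for v,w in((-.021,-.021),(-.021,.021),(.021,.021),(.021,-.021))]
im=im.copy();
p=np.array([proj(i,c)[::-1] for c in C]);cv2.polylines(im,[p.astype(np.int32)],True,(255,0,0))
for g in ((.6885,.040,.012),(.678,.1347,.012),(.699,-.0543,.012)):
    q=proj(i,g)[::-1].astype(int);cv2.circle(im,tuple(int(v) for v in q),4,(255,0,255),1)
cv2.imwrite("pics/w6o.png",im[:,:,::-1])
E
```

```text
[0.67398992 0.03907353 0.05881309] 0.48690988902280957 51.070691496133804 [-0.6210989   0.2717414  -1.11349101] [ 0.04835992  1.24824459  0.7479004  -0.07547507  2.36078085 -1.64476626]
down shift [-0.002 -0.002 -0.056] turn [-0.     0.001  0.   ] rows>= 0.2
pot [0.68883078 0.04035162 0.05850809]
```

View pics/w6o.png

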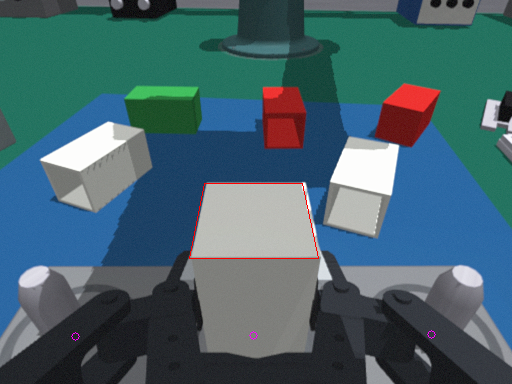

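Request:
servo_tool([
  [0,0,-0.03,0,0,0,0.8],
  [0,0,-0.056,0,0,0,0.8],
  [0,0,-0.062,0,0,0,0.8],
  [0,0,-0.062,0,0,0,0.8],
  [0,0,-0.06,0,0,0,0.15],
  [0,0,-0.06,0,0,0,0.15],
  [0,0,-0.06,0,0,0,0.15],
  [0,0,-0.06,0,0,0,0.15],
  [0,0,-0.06,0,0,0,0.15],
])

```text
time: 9.35
tool_pos: [0.6754, 0.0391, 0.0531]
tcp_rot: [0.102, -1.928, 0.07]
wrist_force: [0.0, -0.2, -0.6]
width: 0.849
grip_force: 0.0
```

```bash
python3 - <<'E'
from h import *
s=bot.read_state();pose=(s["tool_pos"],Ro.from_rotvec(s["tcp_rot"]).as_matrix());print(pose[0],s["width"],s["grip_force"],s["wrist_force"])
P,R=pickpose(.547,-.113,-.29)
up=pose[0]+[0,0,.13]
print(fitbox([(lambda i,im:(i,sat(im)))(*shot("wrist","w7"))],(.547,-.113,-.29),.076,.042,0,.042))
print(fitbox([(lambda i,im:(i,sat(im)))(*shot("wrist"))],(.553,.115,-.297),.076,.042,0,.042))
a=go(up,pose[1],pose,"up")
m=(np.array([.55,-.06,.22]),Rtilt(0,np.radians(-25)))
b=go(*m,a,"mid");c=go(P-.07*R[:,2],R,b,"pre");d=go(P,R,c,"down")
q=s["q"]
for m in (a,b,c,d):
    r=ik(m[0],m[1],q);print(r[0],r[1:]);q=r[0]
E
```

```text
[0.67540537 0.03912436 0.05306001] 0.8488132409858842 0.0 [ 0.03151051 -0.1881367  -0.63487813]
(array([ 0.54535758, -0.11265004, -0.2678299 ]), np.float64(0.03198296825057223))
(array([ 0.55161361,  0.11509305, -0.29922585]), np.float64(0.03801299487073284))
up shift [0.    0.    0.867] turn [0. 0. 0.] rows>= 2.6
mid shift [-0.836 -0.661  0.246] turn [ 0.013 -0.247 -0.032] rows>= 5.2
pre shift [-0.17  -0.309 -0.987] turn [-0.036 -0.248 -0.088] rows>= 5.6
down shift [ 0.153 -0.046 -0.439] turn [0. 0. 0.] rows>= 1.4
[ 0.04815295  1.11557422  0.75923691 -0.08637834  2.47607664 -1.65915072] (np.float64(2.118677029689944e-06), np.float64(1.0732040374520694e-06))
[-0.12174944  0.33527343  1.5946213  -0.05149126  1.64509302 -1.68506151] (np.float64(1.7222833735528683e-06), np.float64(1.0498137100074557e-06))
[-0.23436391 -0.03318661  2.30175102 -0.03796968  0.52477237 -1.48564483] (np.float64(1.3057420218770509e-06), np.float64(1.2210722213493236e-06))
[-0.23738556  0.13142644  2.28958488 -0.04945801  0.37237478 -1.47527617] (np.float64(2.909114953195498e-07), np.float64(9.69293290696327e-08))
```

Request:
servo_tool([
  [0,0,0.3,0,0,0,0.15],
  [0,0,0.6,0,0,0,0.15],
  [0,0,0.867,0,0,0,0.2],
  [0,0,0.867,0,0,0,0.2],
])

```text
time: 9.85
tool_pos: [0.6774, 0.0393, 0.1917]
tcp_rot: [0.101, -1.939, 0.07]
wrist_force: [-0.5, -0.3, 1.0]
width: 0.803
grip_force: 0.0
```

Request:
servo_tool([
  [-0.836,-0.661,0.246,0.013,-0.247,-0.032,0.2],
  [-0.836,-0.661,0.246,0.013,-0.247,-0.032,0.2],
  [-0.836,-0.661,0.246,0.013,-0.247,-0.032,0.2],
  [-0.836,-0.661,0.246,0.013,-0.247,-0.032,0.2],
  [-0.836,-0.661,0.246,0.013,-0.247,-0.032,0.2],
  [-0.836,-0.661,0.246,0.013,-0.247,-0.032,0.2],
  [-0.836,-0.661,0.246,0.013,-0.247,-0.032,0.2],
])

```text
time: 10.55
tool_pos: [0.5491, -0.0606, 0.2225]
tcp_rot: [-0.002, -2.711, -0.0]
wrist_force: [-0.2, -0.4, 0.5]
width: 0.8
grip_force: 0.0
```

Request:
servo_tool([
  [-0.17,-0.309,-0.987,-0.036,-0.248,-0.088,0.2],
  [-0.17,-0.309,-0.987,-0.036,-0.248,-0.088,0.2],
  [-0.17,-0.309,-0.987,-0.036,-0.248,-0.088,0.2],
  [-0.17,-0.309,-0.987,-0.036,-0.248,-0.088,0.2],
  [-0.17,-0.309,-0.987,-0.036,-0.248,-0.088,0.2],
  [-0.17,-0.309,-0.987,-0.036,-0.248,-0.088,0.2],
  [-0.17,-0.309,-0.987,-0.036,-0.248,-0.088,0.2],
])

```text
time: 11.25
tool_pos: [0.5193, -0.1049, 0.0678]
tcp_rot: [0.406, 2.774, -0.068]
wrist_force: [-0.7, 0.5, -0.8]
width: 0.801
grip_force: 0.0
```

```bash
python3 - <<'E'
from h import *
s=bot.read_state();print(s["time"],s["tool_pos"],s["width"])
i,im=shot("wrist","w8");f=fitbox([(i,sat(im))],(.546,-.1128,-.28),.076,.042,0,.042);print(f)
P,R=pickpose(*f[0]);go(P,R,None,"down")
t,tm=shot("top","t8");cv2.imwrite("pics/t8c.png",cv2.resize(np.hstack([tm[130:250,180:320],im[50:290,100:380][::2,::2]])[:,:,::-1],None,fx=2.8,fy=2.8,interpolation=cv2.INTER_CUBIC))
E
```

```text
11.25 [ 0.51929327 -0.10489044  0.0677998 ] 0.8010013909714641
(array([ 0.54774951, -0.11297744, -0.28917502]), np.float64(0.011247092354853327))
down shift [ 0.175 -0.051 -0.424] turn [-0.001 -0.002  0.   ] rows>= 1.4
```

View pics/t8c.png

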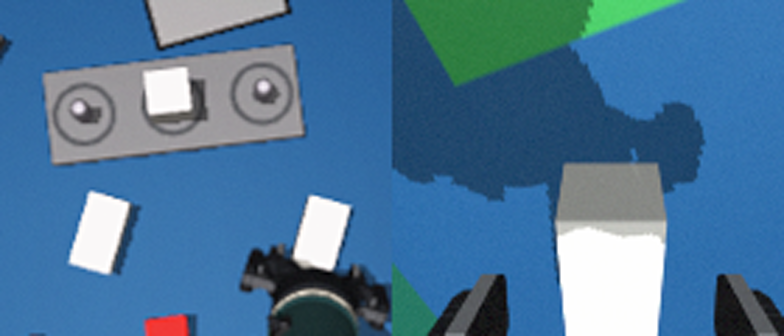

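Request:
servo_tool([
  [0.09,-0.026,-0.22,-0.001,-0.002,0,0.2],
  [0.175,-0.051,-0.424,-0.001,-0.002,0,0.2],
  [0.175,-0.051,-0.424,-0.001,-0.002,0,0.2],
  [0.175,-0.051,-0.424,-0.001,-0.002,0,0.7],
  [0.175,-0.051,-0.424,-0.001,-0.002,0,0.8],
  [0.175,-0.051,-0.424,-0.001,-0.002,0,0.8],
  [0.175,-0.051,-0.424,-0.001,-0.002,0,0.8],
  [0.175,-0.051,-0.424,-0.001,-0.002,0,0.8],
])

```text
time: 12.15
tool_pos: [0.5515, -0.1142, 0.0097]
tcp_rot: [0.404, 2.756, -0.072]
wrist_force: [-2.1, 1.5, 4.6]
width: 0.485
grip_force: 51.6
```

```bash
cat > pl.py <<'E'
from h import *
import pickle,sys
def plan(tag,pot,peg,midaz,az=.107):
    s=bot.read_state();pose=(s["tool_pos"],Ro.from_rotvec(s["tcp_rot"]).as_matrix());print(s["time"],pose[0],s["width"],s["grip_force"],s["wrist_force"])
    inn=potin(pot,pose);pickle.dump(inn,open(f"inn{tag}.p","wb"))
    L=placepose(peg,az,inn)
    m=(np.array([*(pose[0][:2]+[.012,.0]),.1535]),Rtilt(midaz,np.radians(-25)))
    a=go(*m,pose,"mid");b=go(L[0]+[0,0,.07],L[1],a,"above")
    q=s["q"]
    for p in (a,b,L):
        r=ik(p[0],p[1],q);print(r[0],r[1:]);q=r[0]
def check(tag,peg,dz,az=.107):
    s=bot.read_state();pose=(s["tool_pos"],Ro.from_rotvec(s["tcp_rot"]).as_matrix());print(s["time"],pose[0],s["width"],s["grip_force"],s["wrist_force"])
    inn=pickle.load(open(f"inn{tag}.p","rb"));L=placepose(peg,az,inn);go(L[0]+[0,0,dz],L[1],None,"to")
    i,im=shot("wrist","c"+tag);X=pose[0]+pose[1]@inn[0];print("pot",X);Rp=pose[1]@inn[1]
    im=im.copy();p=np.array([proj(i,X+Rp@np.array([-.038,v,w]))[::-1] for v,w in((-.021,-.021),(-.021,.021),(.021,.021),(.021,-.021))])
    cv2.polylines(im,[p.astype(np.int32)],True,(255,0,0));cv2.imwrite(f"pics/c{tag}o.png",im[:,:,::-1])
    print("top face px",p.round(1).tolist());hsv=sat(im)
    # measured: top face mask brightness region box
    m=[d for d in bot.trace("pot1","wrist") if d["score"]>.3]
    for d in m:print(round(d["score"],2),np.round(np.array(d["box"])*[512,384,512,384],1))
E
python3 -c "
from pl import *
plan('C',(.5477,-.113,-.289),(.699,-.0543),-.1)"
```

```text
12.15 [ 0.55152257 -0.11417581  0.00973494] 0.48480289871869736 51.59958019852638 [-2.08519968  1.53877724  4.566824  ]
mid shift [0.08  0.    0.958] turn [0.049 0.249 0.058] rows>= 5.4
above shift [ 0.829  0.391 -0.25 ] turn [-0.001  0.247  0.062] rows>= 5.3
[-0.2143641   0.42584358  1.59888188 -0.04825552  1.55071789 -1.67355643] (np.float64(1.5155961166381987e-06), np.float64(1.0603802742981142e-06))
[-0.04546967  1.20552205  0.71578244 -0.21620567  2.4166293  -1.78555554] (np.float64(3.6765301053462583e-06), np.float64(1.1684323087787733e-06))
[-0.04546967  1.28379731  0.69850747 -0.2027164   2.35696015 -1.76704525] (np.float64(8.344744366702549e-08), np.float64(1.604136115393076e-08))
```

```bash
python3 -c "
from pl import *
s=bot.read_state();print(s['q'],s['joint_torque'])
i,im=shot('wrist','w9');print(fitbox([(i,sat(im))],(.5477,-.113,-.289),.076,.042,0,.042))
print(s['tool_pos'],s['joint_vel'])
P,R=pickpose(.5477,-.113,-.289);print(P,ik(P,R,s['q']))
"
```

```text
[-0.23706145  0.12923267  2.28608882 -0.05082922  0.3682282  -1.47262251] [-2.76122829e-01 -3.24726963e+01 -2.65002269e+01 -7.49685382e-02
 -1.96437947e+00  1.54738926e-02]
(array([ 0.54609031, -0.11222471, -0.29191799]), np.float64(0.04270688786826815))
[ 0.55152257 -0.11417581  0.00973494] [ 6.93012800e-04  3.37293355e-04  7.93605670e-04  2.08534877e-04
  8.64940908e-05 -6.27658250e-04]
[ 0.54817771 -0.11314204  0.00614584] (array([-0.23727919,  0.13258495,  2.28821734, -0.04859568,  0.37255465,
       -1.47692284]), np.float64(9.136367319612852e-09), np.float64(1.4850342094331426e-08))
```

View pics/w9.png

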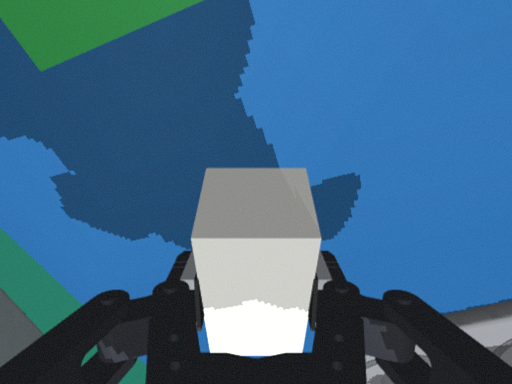

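Request:
servo_tool([
  [0,0,0.3,0,0,0,0.8],
  [0,0,0.6,0,0,0,0.8],
  [0.08,0,0.958,0.049,0.249,0.058,0.8],
  [0.08,0,0.958,0.049,0.249,0.058,0.8],
  [0.08,0,0.958,0.049,0.249,0.058,0.8],
  [0.08,0,0.958,0.049,0.249,0.058,0.8],
  [0.08,0,0.958,0.049,0.249,0.058,0.8],
  [0.08,0,0.958,0.049,0.249,0.058,0.8],
])

```text
time: 13.0
tool_pos: [0.5639, -0.1144, 0.1521]
tcp_rot: [-0.132, -2.696, -0.03]
wrist_force: [0.3, -0.2, -0.3]
width: 0.484
grip_force: 51.0
```

Request:
servo_tool([
  [0.829,0.391,0.1,-0.001,0.247,0.062,0.8],
  [0.829,0.391,0.1,-0.001,0.247,0.062,0.8],
  [0.829,0.391,0.1,-0.001,0.247,0.062,0.8],
  [0.829,0.391,0.1,-0.001,0.247,0.062,0.8],
  [0.829,0.391,0.1,-0.001,0.247,0.062,0.8],
  [0.829,0.391,0,-0.001,0.247,0.062,0.8],
  [0.829,0.391,-0.13,-0.001,0.247,0.062,0.8],
  [0.829,0.391,-0.13,-0.001,0.247,0.062,0.8],
  [0.829,0.391,-0.13,-0.001,0.247,0.062,0.8],
])

```text
time: 13.9
tool_pos: [0.6869, -0.0558, 0.1331]
tcp_rot: [0.101, -1.926, 0.071]
wrist_force: [0.0, -1.1, -0.4]
width: 0.483
grip_force: 51.1
```

```bash
python3 -c "
from pl import *
check('C',(.699,-.0543),.005)"
```

```text
13.9 [ 0.68688216 -0.05578397  0.13306345] 0.48316489719683486 51.074403673410416 [ 0.01299756 -1.07756626 -0.35483732]
to shift [ 0.006  0.002 -0.547] turn [-0.    -0.001  0.   ] rows>= 1.6
pot [ 0.6980871  -0.05455951  0.13704417]
top face px [[205.4, 171.1], [189.9, 242.5], [318.7, 242.3], [303.6, 170.9]]
0.93 [414.2 203.8 484.5 295.6]
0.86 [190.2 167.7 323.3 356.3]
0.74 [362.8 303.6 480.2 383.8]
0.73 [329.8 143.1 381.6 201. ]
0.73 [  1.7 122.4 118.3 276.6]
0.58 [434.5 136.1 491.9 201.7]
```

View pics/cCo.png

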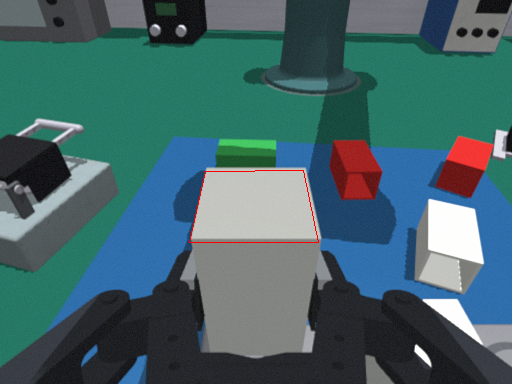

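Request:
servo_tool([
  [0.006,0.002,-0.2,0,0,0,0.8],
  [0.006,0.002,-0.4,0,0,0,0.8],
  [0.006,0.002,-0.53,0,0,0,0.8],
  [0.006,0.002,-0.57,0,0,0,0.8],
  [0.006,0.002,-0.575,0,0,0,0.8],
  [0.006,0.002,-0.575,0,0,0,0.8],
])

```text
time: 14.6
tool_pos: [0.6886, -0.0552, 0.0479]
tcp_rot: [0.102, -1.927, 0.072]
wrist_force: [0.1, -0.7, -0.7]
width: 0.486
grip_force: 34.5
```

Request:
servo_tool([
  [0,0,0,0,0,0,0.15],
  [0,0,0,0,0,0,0.15],
  [0,0,0,0,0,0,0.15],
  [0,0,0,0,0,0,0.15],
  [0,0,0.3,0,0,0,0.15],
  [0,0,0.6,0,0,0,0.15],
  [0,0,0.9,0,0,0,0.2],
  [0,0,0.9,0,0,0,0.2],
])

```text
time: 15.4
tool_pos: [0.6901, -0.055, 0.1908]
tcp_rot: [0.101, -1.937, 0.073]
wrist_force: [0.2, 0.5, 1.4]
width: 0.803
grip_force: 0.0
```

```bash
python3 - <<'E'
from h import *
s=bot.read_state();pose=(s["tool_pos"],Ro.from_rotvec(s["tcp_rot"]).as_matrix());print(pose[0],s["width"],s["wrist_force"])
f=fitbox([(lambda i,im:(i,sat(im)))(*shot("wrist"))],(.553,.115,-.297),.076,.042,0,.042);print(f)
P,R=pickpose(.5533,.1151,-.297)
m=(np.array([.57,.03,.23]),Rtilt(.05,np.radians(-25)))
b=go(*m,pose,"mid");c=go(P-.07*R[:,2],R,b,"pre")
q=s["q"]
for m in (b,c,(P,R)):
    r=ik(m[0],m[1],q);print(r[0],r[1:]);q=r[0]
E
```

```text
[ 0.69007268 -0.05499865  0.19080468] 0.802894323399126 [0.19645122 0.53198083 1.3769905 ]
(array([ 0.54230888,  0.11858158, -0.32968079]), np.float64(0.1685675027456156))
mid shift [-0.8    0.567  0.261] turn [ 0.02  -0.243 -0.016] rows>= 5.1
pre shift [-0.261  0.613 -1.054] turn [-0.031 -0.249 -0.105] rows>= 5.7
[ 0.01718241  0.36214779  1.54014267 -0.01394351  1.67541818 -1.6019973 ] (np.float64(1.8936783424755772e-06), np.float64(1.176734538092959e-06))
[ 0.30258795  0.02308698  2.24581289 -0.34422149  0.60884585 -0.71383341] (np.float64(2.112438412377172e-06), np.float64(2.2242737555652257e-06))
[ 0.27353027  0.17201881  2.24062175 -0.42218421  0.46766316 -0.64682603] (np.float64(3.4894372956544354e-07), np.float64(2.4591014126199623e-07))
```

Request:
servo_tool([
  [-0.8,0.567,0.261,0.02,-0.243,-0.016,0.2],
  [-0.8,0.567,0.261,0.02,-0.243,-0.016,0.2],
  [-0.8,0.567,0.261,0.02,-0.243,-0.016,0.2],
  [-0.8,0.567,0.261,0.02,-0.243,-0.016,0.2],
  [-0.8,0.567,0.261,0.02,-0.243,-0.016,0.2],
  [-0.8,0.567,0.261,0.02,-0.243,-0.016,0.2],
  [-0.8,0.567,0.261,0.02,-0.243,-0.016,0.2],
])

```text
time: 16.15
tool_pos: [0.5668, 0.0301, 0.2219]
tcp_rot: [0.073, -2.695, 0.015]
wrist_force: [-0.1, -0.7, 0.6]
width: 0.796
grip_force: 0.0
```

Request:
servo_tool([
  [-0.261,0.613,-0.98,-0.031,-0.249,-0.105,0.2],
  [-0.261,0.613,-0.98,-0.031,-0.249,-0.105,0.2],
  [-0.261,0.613,-0.98,-0.031,-0.249,-0.105,0.2],
  [-0.261,0.613,-0.98,-0.031,-0.249,-0.105,0.2],
  [-0.261,0.613,-0.98,-0.031,-0.249,-0.105,0.2],
  [-0.261,0.613,-0.98,-0.031,-0.249,-0.105,0.2],
  [-0.261,0.613,-0.98,-0.031,-0.249,-0.105,0.2],
  [-0.261,0.613,-0.98,-0.031,-0.249,-0.105,0.2],
  [-0.261,0.613,-0.98,-0.031,-0.249,-0.105,0.2],
])

```text
time: 17.05
tool_pos: [0.5306, 0.1221, 0.0738]
tcp_rot: [0.411, 2.779, -0.072]
wrist_force: [0.1, -0.6, 0.5]
width: 0.804
grip_force: 0.0
```

```bash
python3 - <<'E'
from h import *
s=bot.read_state();print(s["time"],s["tool_pos"],s["width"])
i,im=shot("wrist","w10");f=fitbox([(i,sat(im))],(.553,.115,-.297),.076,.042,0,.042);print(f)
P,R=pickpose(*f[0]);go(P,R,None,"down")
t,tm=shot("top","t10");cv2.imwrite("pics/t10c.png",cv2.resize(np.hstack([tm[130:250,180:320],im[50:290,100:380][::2,::2]])[:,:,::-1],None,fx=2.8,fy=2.8,interpolation=cv2.INTER_CUBIC))
E
```

```text
17.05 [0.5306312  0.12205387 0.07382573] 0.8035217422249684
(array([ 0.55337875,  0.11430824, -0.29107765]), np.float64(0.09128054812811426))
down shift [ 0.153 -0.052 -0.453] turn [-0.001 -0.004  0.001] rows>= 1.4
```

View pics/t10c.png

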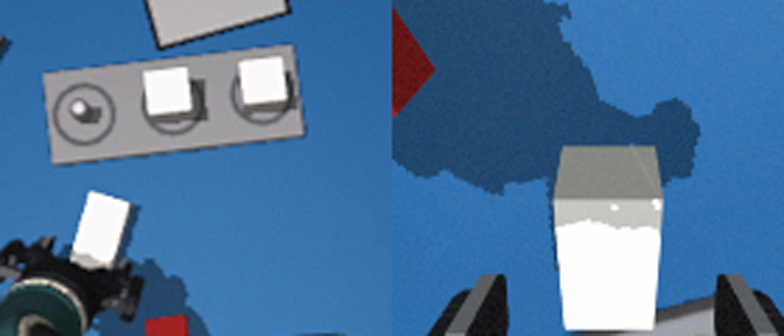

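Two pots upright on their pegs; pot A lies between the open fingers.

Request:
servo_tool([
  [0.08,-0.027,-0.23,-0.001,-0.004,0.001,0.2],
  [0.153,-0.05,-0.453,-0.001,-0.004,0.001,0.2],
  [0.153,-0.05,-0.453,-0.001,-0.004,0.001,0.2],
  [0.153,-0.05,-0.453,-0.001,-0.004,0.001,0.2],
  [0.153,-0.05,-0.453,-0.001,-0.004,0.001,0.7],
  [0.153,-0.05,-0.453,-0.001,-0.004,0.001,0.8],
  [0.153,-0.05,-0.453,-0.001,-0.004,0.001,0.8],
  [0.153,-0.05,-0.453,-0.001,-0.004,0.001,0.8],
  [0.153,-0.05,-0.453,-0.001,-0.004,0.001,0.8],
])

```text
time: 18.05
tool_pos: [0.5534, 0.115, 0.0077]
tcp_rot: [0.404, 2.762, -0.071]
wrist_force: [-1.1, -0.8, 8.0]
width: 0.483
grip_force: 52.0
```

```bash
python3 -c "
from pl import *
plan('A',(.5533,.1147,-.295),(.678,.1347),.1)"
```

```text
18.05 [0.55338394 0.11501594 0.00772265] 0.4827863495352514 51.97356104850769 [-1.14921256 -0.79898924  8.00802062]
mid shift [0.08  0.    0.972] turn [0.024 0.252 0.118] rows>= 5.8
above shift [ 0.663  0.124 -0.223] turn [-0.024  0.248  0.002] rows>= 5.2
[ 0.14574403  0.4293266   1.59394563  0.01932936  1.55425506 -1.52965274] (np.float64(1.5735640089510718e-06), np.float64(1.355641193056586e-06))
[ 0.14304595  1.18095642  0.75875943  0.05455347  2.41916384 -1.52121902] (np.float64(6.278792935112139e-06), np.float64(2.236620432999088e-06))
[ 0.14304595  1.25902297  0.74299629  0.05104771  2.35694714 -1.52602389] (np.float64(1.439870871203237e-06), np.float64(2.341106464281756e-07))
```

Request:
servo_tool([
  [0,0,0.3,0,0,0,0.8],
  [0,0,0.6,0,0,0,0.8],
  [0.08,0,0.972,0.024,0.252,0.118,0.8],
  [0.08,0,0.972,0.024,0.252,0.118,0.8],
  [0.08,0,0.972,0.024,0.252,0.118,0.8],
  [0.08,0,0.972,0.024,0.252,0.118,0.8],
  [0.08,0,0.972,0.024,0.252,0.118,0.8],
  [0.08,0,0.972,0.024,0.252,0.118,0.8],
  [0.08,0,0.972,0.024,0.252,0.118,0.8],
])

```text
time: 18.95
tool_pos: [0.5647, 0.1142, 0.1472]
tcp_rot: [0.136, -2.691, 0.032]
wrist_force: [-0.5, 0.2, -1.3]
width: 0.483
grip_force: 51.1
```

Request:
servo_tool([
  [0.663,0.124,0.1,-0.024,0.248,0.002,0.8],
  [0.663,0.124,0.1,-0.024,0.248,0.002,0.8],
  [0.663,0.124,0.1,-0.024,0.248,0.002,0.8],
  [0.663,0.124,0.1,-0.024,0.248,0.002,0.8],
  [0.663,0.124,0.1,-0.024,0.248,0.002,0.8],
  [0.663,0.124,0,-0.024,0.248,0.002,0.8],
  [0.663,0.124,-0.13,-0.024,0.248,0.002,0.8],
  [0.663,0.124,-0.13,-0.024,0.248,0.002,0.8],
  [0.663,0.124,-0.13,-0.024,0.248,0.002,0.8],
])

```text
time: 19.85
tool_pos: [0.663, 0.1332, 0.1331]
tcp_rot: [0.105, -1.917, 0.067]
wrist_force: [0.4, -0.1, -0.4]
width: 0.484
grip_force: 51.1
```

```bash
python3 -c "
from pl import *
check('A',(.678,.1347),.002)"
```

```text
19.85 [0.66304601 0.13321534 0.13313995] 0.4841451695989611 51.145548820495605 [ 0.44623398 -0.08059045 -0.36277798]
to shift [ 0.011  0.003 -0.541] turn [ 0.    -0.001 -0.   ] rows>= 1.6
pot [0.67628189 0.1343122  0.13307992]
top face px [[205.4, 181.0], [190.0, 254.3], [317.7, 254.6], [302.9, 181.4]]
0.88 [288.9 139.9 348.8 205. ]
0.84 [ 39.2 307.6 148.8 383.8]
0.77 [ 63.3 144.1 143.1 186.9]
0.7 [190.  183.3 323.  358.7]
0.69 [181.5 140.3 223.4 203.5]
0.61 [  0.6 351.9   9.4 367.5]
```

Request:
servo_tool([
  [0.011,0.003,-0.2,0,0,0,0.8],
  [0.011,0.003,-0.4,0,0,0,0.8],
  [0.011,0.003,-0.51,0,0,0,0.8],
  [0.011,0.003,-0.543,0,0,0,0.8],
  [0.011,0.003,-0.543,0,0,0,0.8],
  [0.011,0.003,-0.543,0,0,0,0.8],
])

```text
time: 20.55
tool_pos: [0.6657, 0.1336, 0.0522]
tcp_rot: [0.105, -1.918, 0.067]
wrist_force: [0.3, 0.1, 0.1]
width: 0.486
grip_force: 51.3
```

Request:
servo_tool([
  [0,0,0,0,0,0,0.15],
  [0,0,0,0,0,0,0.15],
  [0,0,0,0,0,0,0.15],
  [0,0,0,0,0,0,0.15],
  [0,0,0.3,0,0,0,0.15],
  [0,0,0.6,0,0,0,0.15],
  [0,0,0.9,0,0,0,0.2],
  [0,0,0.9,0,0,0,0.2],
])

```text
time: 21.35
tool_pos: [0.667, 0.1337, 0.1946]
tcp_rot: [0.107, -1.927, 0.066]
wrist_force: [0.0, -0.0, -0.0]
width: 0.801
grip_force: 0.0
```

```bash
python3 - <<'E'
from h import *
s=bot.read_state();pose=(s["tool_pos"],Ro.from_rotvec(s["tcp_rot"]).as_matrix());print(pose[0],s["width"],s["wrist_force"])
T=info("top");im=cv2.imread("pics/top0.png")[:,:,::-1]
l=cv2.connectedComponents(white(im,150))[1]
for nm,rc,L,W in (("cradle",(234,149),.125,.062),("blade",(283,140),.1,.042)):
    k=l[rc[0]-6:rc[0]+6,rc[1]-6:rc[1]+6];k=np.bincount(k[k>0]).argmax();m=cv2.minAreaRect(np.argwhere(l==k).astype(np.float32));print(nm,m,onz(T,m[0],.008))
t,tm=shot("top","t11");cv2.imwrite("pics/t11c.png",cv2.resize(tm[130:300,120:300][:,:,::-1],None,fx=3,fy=3,interpolation=cv2.INTER_CUBIC))
S,sm=shot("scene","s11")
for n in("blade","cradle"):
  a=marks(n,"top",.5);b=marks(n,"scene",.5);print(n,a,b)
m=(np.array([.56,.19,.26]),Rtilt(.3,np.radians(-25)))
b=go(*m,pose,"mid");d=(np.array([.46,.30,.30]),Rtilt(.35,0));c=go(*d,b,"view")
q=s["q"]
for m in (b,c):
    r=ik(m[0],m[1],q);print(r[0],r[1:]);q=r[0]
E
```

```text
[0.66695596 0.13374905 0.19461059] 0.8007757767701196 [ 0.01540131 -0.00735593 -0.0391288 ]
cradle ((233.9917449951172, 148.76815795898438), (21.45060920715332, 42.687068939208984), 87.95458984375) [0.49124703 0.31287998 0.008     ]
blade ((281.3999938964844, 144.80003356933594), (14.310833930969238, 33.98823165893555), 63.43495178222656) [0.35298724 0.32325261 0.008     ]
blade [] [array([192.8832, 376.2176])]
cradle [array([231.2832, 148.992 ])] [array([224.6016, 374.784 ])]
mid shift [-0.713  0.375  0.436] turn [ 0.048 -0.243  0.058] rows>= 5.3
view shift [-0.667  0.733  0.267] turn [ 0.044 -0.132  0.016] rows>= 3.1
[ 0.28782311  0.38319581  1.45634401 -0.00521917  1.73835453 -1.58270287] (np.float64(1.6496119593763225e-06), np.float64(9.726925556490634e-07))
[ 5.32363882e-01 -1.09151568e-02  1.78626124e+00  2.97302500e-09
  1.36624658e+00 -1.38843245e+00] (np.float64(7.547562462102535e-07), np.float64(5.351311331459457e-07))
```

View pics/t11c.png

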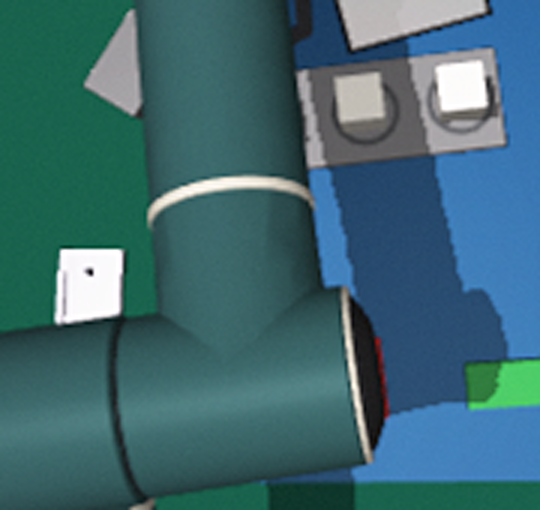

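Request:
servo_tool([
  [-0.713,0.375,0.436,0.048,-0.243,0.058,0.2],
  [-0.713,0.375,0.436,0.048,-0.243,0.058,0.2],
  [-0.713,0.375,0.436,0.048,-0.243,0.058,0.2],
  [-0.713,0.375,0.436,0.048,-0.243,0.058,0.2],
  [-0.713,0.375,0.436,0.048,-0.243,0.058,0.2],
  [-0.713,0.375,0.436,0.048,-0.243,0.058,0.2],
  [-0.713,0.375,0.436,0.048,-0.243,0.058,0.2],
])

```text
time: 22.35
tool_pos: [0.5566, 0.19, 0.252]
tcp_rot: [0.404, -2.669, 0.094]
wrist_force: [0.4, 0.0, 0.9]
width: 0.801
grip_force: 0.0
```

Request:
servo_tool([
  [-0.667,0.733,0.267,0.044,-0.132,0.016,0.2],
  [-0.667,0.733,0.267,0.044,-0.132,0.016,0.2],
  [-0.667,0.733,0.267,0.044,-0.132,0.016,0.2],
  [-0.667,0.733,0.267,0.044,-0.132,0.016,0.2],
  [-0.667,0.733,0.267,0.044,-0.132,0.016,0.2],
  [-0.667,0.733,0.267,0.044,-0.132,0.016,0.2],
  [-0.667,0.733,0.267,0.044,-0.132,0.016,0.2],
])

```text
time: 23.05
tool_pos: [0.4593, 0.2988, 0.289]
tcp_rot: [0.541, -3.082, 0.01]
wrist_force: [0.7, -0.6, -0.0]
width: 0.797
grip_force: 0.0
```

```bash
python3 - <<'E'
from h import *
import pickle
s=bot.read_state();print(s["time"],s["tool_pos"],s["q"])
i,im=shot("wrist","w12");pickle.dump((i,im),open("w12.p","wb"))
for n in("blade","cradle"):print(n,[(p.round(1).tolist(),onz(i,p,.0).round(4).tolist()) for p in marks(n,"wrist")])
cv2.imwrite("pics/w12b.png",im[:,:,::-1])
t,tm=shot("top","t12");cv2.imwrite("pics/t12b.png",np.hstack([im[:,:,::-1][:,:],cv2.resize(tm[130:226,180:252],(288,384))[:,:,::-1]]))
E
```

```text
23.05 [0.45929073 0.29879178 0.28903076] [ 5.32173931e-01  9.93212536e-04  1.79374450e+00 -1.40275613e-03
  1.36088086e+00 -1.38596938e+00]
blade [([37.0, 300.4], [0.3064, 0.3001, 0.0]), ([181.8, 255.0], [0.4941, 0.3097, 0.0])]
cradle [([183.2, 256.6], [0.4952, 0.3125, 0.0])]
```

View pics/t12b.png

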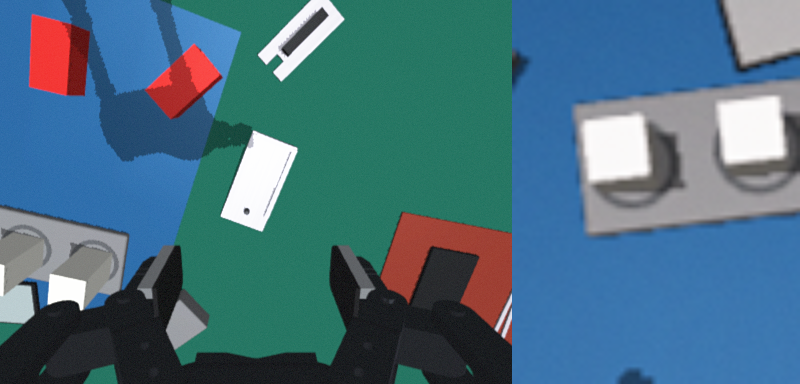

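Request:
servo_tool([
  [-0.65,0.05,0,0,0,0,0.3],
  [-0.65,0.05,0,0,0,0,0.3],
  [-0.65,0.05,0,0,0,0,0.3],
  [-0.65,0.05,0,0,0,0,0.3],
  [-0.65,0.05,0,0,0,0,0.3],
  [-0.65,0.05,0,0,0,0,0.3],
  [-0.65,0.05,0,0,0,0,0.3],
  [-0.65,0.05,0,0,0,0,0.3],
])

```text
time: 24.05
tool_pos: [0.3611, 0.3071, 0.2906]
tcp_rot: [0.544, -3.084, 0.008]
wrist_force: [0.3, -0.4, 0.1]
width: 0.703
grip_force: 0.0
```

```bash
python3 - <<'E'
from h import *
import pickle
np.set_printoptions(precision=4,suppress=True)
s=bot.read_state();print(s["time"],s["tool_pos"],s["q"])
i,im=shot("wrist","w13");pickle.dump((i,im),open("w13.p","wb"))
w12=pickle.load(open("w12.p","rb"))
def rects(i,im,z=.005):
    n,l,st,ce=cv2.connectedComponentsWithStats(white(im,150));out=[]
    for k in range(1,n):
        if st[k,4]>600:
            m=cv2.minAreaRect(np.argwhere(l==k).astype(np.float32));c=cv2.boxPoints(m);out.append((st[k,4],c))
            print(st[k,4],"px",c.round(1).tolist());W=np.array([onz(i,q,z) for q in c]);print("   world",W[:,:2].round(4).tolist(),"ctr",W.mean(0),"sides",np.linalg.norm(W[0]-W[1]),np.linalg.norm(W[1]-W[2]))
rects(*w12);print();rects(i,im)
a=marks("blade","wrist");b=marks("cradle","wrist");print(a,b)
t,tm=shot("top","t13");print("top blade",[onz(t,p,.003) for p in marks("blade","top")])
cv2.imwrite("pics/w13b.png",im[0:260,100:420][:,:,::-1].repeat(2,0).repeat(2,1))
E
```

```text
24.05 [0.3611 0.3071 0.2906] [ 0.6521 -0.1496  1.9312  0.0002  1.3707 -1.2676]
2409 px [[-9.5, 319.70001220703125], [54.29999923706055, 254.6999969482422], [81.0, 281.0], [17.299999237060547, 346.0]]
   world [[0.2546, 0.3023], [0.3437, 0.2551], [0.3615, 0.2959], [0.2697, 0.3421]] ctr [0.3074 0.2989 0.005 ] sides 0.10089444440227506 0.04450550799125038
4280 px [[129.89999389648438, 253.1999969482422], [215.8000030517578, 218.89999389648438], [233.8000030517578, 263.8999938964844], [147.89999389648438, 298.20001220703125]]
   world [[0.4291, 0.2839], [0.5556, 0.2788], [0.5595, 0.3467], [0.4309, 0.3469]] ctr [0.4938 0.314  0.005 ] sides 0.12659178191320627 0.06802904088452294
3611 px [[209.39999389648438, 0.10000000149011612], [289.3999938964844, -17.600000381469727], [318.0, 110.9000015258789], [237.89999389648438, 128.6999969482422]]
   world [[0.6497, -0.0081], [0.7865, -0.0161], [0.7698, 0.1751], [0.6308, 0.1691]] ctr [0.7092 0.08   0.005 ] sides 0.13702113519532955 0.19194026093463293
1216 px [[264.0, 0.0], [322.0, 0.0], [322.0, 33.0], [264.0, 33.0]]
   world [[0.7349, 0.003], [0.
[... 706 characters left out ...]
70001220703125, 193.10000610351562], [289.0, 235.8000030517578], [211.89999389648438, 265.29998779296875]]
   world [[0.4291, 0.2834], [0.5562, 0.2799], [0.5606, 0.3476], [0.4314, 0.3464]] ctr [0.4943 0.3143 0.005 ] sides 0.1271246760617254 0.06786629303119782
1648 px [[270.1000061035156, 0.20000000298023224], [321.6000061035156, -10.600000381469727], [343.5, 93.9000015258789], [292.0, 104.69999694824219]]
   world [[0.6491, 0.0126], [0.7452, 0.0088], [0.7301, 0.1691], [0.6327, 0.1648]] ctr [0.6893 0.0888 0.005 ] sides 0.09623302221287881 0.1609997635567351
[array([112.512 , 264.8064])] [array([244.4928, 226.9184])]
top blade [array([0.3155, 0.2932, 0.003 ]), array([0.4962, 0.3077, 0.003 ])]
```

View pics/w13b.png

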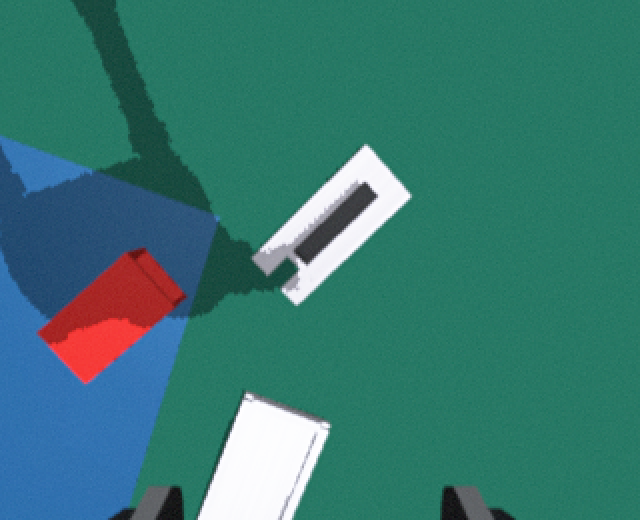

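```bash
python3 - <<'E'
from h import *
import pickle
np.set_printoptions(precision=4,suppress=True)
w12=pickle.load(open("w12.p","rb"));w13=pickle.load(open("w13.p","rb"))
for vs in([w12],[w13],[w12,w13]):
    for z in(.008,.014):print("cradle z",z,*fitbox([(i,white(im,110)) for i,im in vs],(.492,.313,0.),.125,.062,0,z,6))
for v in([w12],[w13]):print("blade",*fitbox([(i,((im.min(2)>60)|(im.max(2)<62)).astype(np.uint8)*(cv2.morphologyEx(white(im,140),cv2.MORPH_CLOSE,np.ones((15,15))))) for i,im in v],(.307,.299,-.473),.1,.042,0,.005,5))
i,im=w12
for k,(i,im) in enumerate((w12,w13)):
    p=proj(i,(.535,.313,.014)).astype(int);g=im.min(2)[p[0]-8:p[0]+12,p[1]-10:p[1]+10].astype(float)
    d=np.clip(140-g,0,None);yy,xx=np.mgrid[:20,:20];
    if d.sum():c=np.array([(d*yy).sum(),(d*xx).sum()])/d.sum()+[p[0]-8,p[1]-10];print("dark",c,onz(i,c,.019),onz(i,c,.008))
c=w12[1][120:245,205:310];cv2.imwrite("pics/cr.png",cv2.resize(c[:,:,::-1],None,fx=4.6,fy=4.6,interpolation=cv2.INTER_NEAREST))
a=np.array([.307,.2988]);az=-.473
s=bot.read_state()
for nm,P,A in(("pick",[.307,.2988,.01],-.473),("place",[.494,.314,.05],-.02)):
    for fl in(1,-1):print(nm,fl,*ik(np.array(P),Rtilt(A,0,fl),np.array([.7,0,2,0,1.2,-.3 if fl>0 else 2.4])))
E
```

```text
cradle z 0.008 [ 0.4931  0.3133 -0.0314] 0.029121210950804
cradle z 0.014 [ 0.4929  0.3128 -0.0292] 0.052277137118218464
cradle z 0.008 [ 0.4941  0.313  -0.0298] 0.043000137061262156
cradle z 0.014 [ 0.4944  0.3126 -0.0226] 0.07442799475013995
cradle z 0.008 [ 0.4932  0.3131 -0.0303] 0.03708043035180725
cradle z 0.014 [ 0.4932  0.3127 -0.0252] 0.06380044290129189
blade [ 0.3069  0.2997 -0.4646] 0.10822405823062475
blade [ 0.3071  0.2995 -0.4604] 0.122097790526699
dark [211.8351 245.0346] [0.533  0.3097 0.019 ] [0.5367 0.3106 0.008 ]
dark [274.32   214.2832] [0.5398 0.309  0.019 ] [0.5464 0.3097 0.008 ]
pick 1 [ 0.7135  0.0612  2.3046 -0.      0.7758 -0.3843] 5.669071212374136e-07 3.7113794032887755e-07
pick -1 [0.6365 0.0549 2.3162 0.1192 0.7678 2.55  ] 4.272289034064276 5.396132812420371
place 1 [ 0.5235  0.2711  1.9581 -0.      0.9124 -1.0273] 7.187656890685189e-07 7.563394319982598e-07
place -1 [ 0.5235  0.2711  1.9581 -0.      0.9124  2.1143] 4.87889923957528e-07 3.355477358642414e-07
```

View pics/cr.png

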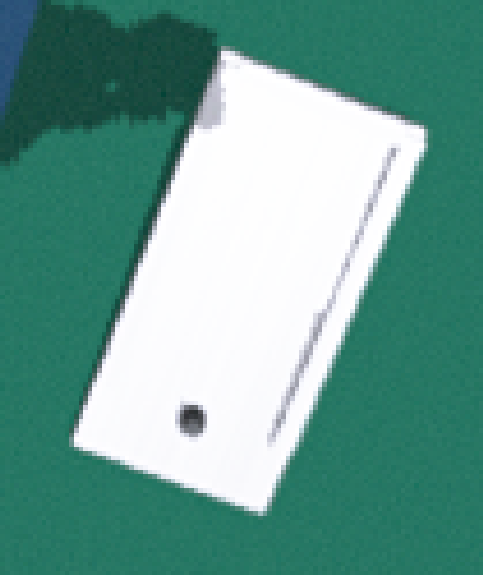

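```bash
python3 - <<'E'
from h import *
s=bot.read_state();print(s["tool_pos"])
R=Rtilt(-.468,0);P=np.array([.3034,.301,.010])
a=go(P+[0,0,.06],R,None,"pre");b=go(P,R,a,"down")
E
```

```text
[0.3604892  0.30714819 0.29062685]
pre shift [-0.381 -0.041 -1.471] turn [ 0.001 -0.003 -0.26 ] rows>= 5.5
down shift [ 0.   0.  -0.4] turn [0. 0. 0.] rows>= 1.2
```

Request:
servo_tool([
  [-0.381,-0.041,-0.6,0.001,-0.003,-0.26,0.3],
  [-0.381,-0.041,-0.6,0.001,-0.003,-0.26,0.3],
  [-0.381,-0.041,-0.6,0.001,-0.003,-0.26,0.3],
  [-0.381,-0.041,-0.6,0.001,-0.003,-0.26,0.3],
  [-0.381,-0.041,-0.6,0.001,-0.003,-0.26,0.3],
  [-0.381,-0.041,-0.6,0.001,-0.003,-0.26,0.3],
  [-0.381,-0.041,-0.6,0.001,-0.003,-0.26,0.3],
])

```text
time: 25.0
tool_pos: [0.3032, 0.3011, 0.2007]
tcp_rot: [-0.727, -3.056, -0.002]
wrist_force: [0.1, 0.2, 0.1]
width: 0.697
grip_force: 0.0
```

Request:
servo_tool([
  [0,0,-0.5,0,0,0,0.5],
  [0,0,-0.87,0,0,0,0.5],
  [0,0,-0.87,0,0,0,0.5],
  [0,0,-0.87,0,0,0,0.5],
  [0,0,-0.87,0,0,0,0.5],
])

```text
time: 25.5
tool_pos: [0.3033, 0.301, 0.0704]
tcp_rot: [-0.725, -3.055, -0.0]
wrist_force: [-0.5, 0.3, 0.1]
width: 0.503
grip_force: 0.0
```

```bash
python3 - <<'E'
from h import *
s=bot.read_state();print(s["time"],s["tool_pos"],s["width"])
R=Rtilt(-.468,0);P=np.array([.3034,.301,.010]);go(P,R,None,"down")
i,im=shot("wrist","w14");print(*fitbox([(i,(im.min(2)>110).astype(np.uint8))],(.307,.2992,-.468),.1,.042,0,.005,5))
im=im.copy();p=np.array([proj(i,X)[::-1] for X in box(.307,.2992,-.468,.1,.042,.005,.005)[::2]]);cv2.polylines(im,[cv2.convexHull(p.astype(np.int32))],True,(255,0,0))
cv2.imwrite("pics/w14o.png",im[:,:,::-1])
E
```

```text
25.5 [0.30326042 0.30103597 0.07044785] 0.5030719832276974
down shift [ 0.001 -0.    -0.403] turn [-0.    -0.    -0.001] rows>= 1.2
[ 0.30811849  0.29929213 -0.45935496] 0.25000476659294346
```

View pics/w14o.png

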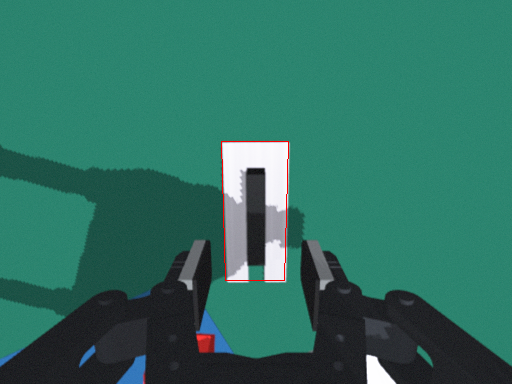

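Request:
servo_tool([
  [0.001,0,-0.2,0,0,-0.001,0.5],
  [0.001,0,-0.4,0,0,-0.001,0.5],
  [0.001,0,-0.4,0,0,-0.001,0.5],
  [0.001,0,-0.4,0,0,-0.001,1],
  [0.001,0,-0.4,0,0,-0.001,1],
  [0.001,0,-0.4,0,0,-0.001,1],
  [0.001,0,-0.4,0,0,-0.001,1],
  [0.001,0,-0.4,0,0,-0.001,1],
  [0.001,0,-0.4,0,0,-0.001,1],
], newtons=70)

```text
time: 26.45
tool_pos: [0.3053, 0.3028, 0.0129]
tcp_rot: [0.731, 3.053, 0.008]
wrist_force: [-0.7, -0.7, 8.0]
width: 0.119
grip_force: 70.1
```

```bash
python3 - <<'E'
from h import *
import pickle
s=bot.read_state();pose=(s["tool_pos"],Ro.from_rotvec(s["tcp_rot"]).as_matrix());print(s["time"],pose[0],s["width"],s["grip_force"],s["wrist_force"])
e=np.array([np.cos(-.468),np.sin(-.468),0]);d=pose[0]-[.307,.2992,0];u=d@e;print("grasp at blade x",u,"lat",d@[-e[1],e[0],0])
az=np.arctan2(-pose[1][1,0],-pose[1][0,0]);print("az",az)
yc=-.030;f=np.array([np.cos(yc),np.sin(yc),0]);L=np.array([.4932,.313,.008+pose[0][2]])+u*f;print("final",L)
pickle.dump((L,yc,u,pose[0][2]),open("bl.p","wb"))
up=go(pose[0]+[0,0,.09],pose[1],pose,"up");a=go(L+[0,0,.035],Rtilt(yc,0),up,"above")
E
```

```text
26.45 [0.30531689 0.30277634 0.01285432] 0.11939350389926105 70.13892531394958 [-0.6770477  -0.70283742  8.00820009]
grasp at blade x -0.00311542180935672 lat 0.002432526214454366
az -0.47002217225686965
final [0.49008598 0.31309345 0.02085432]
up shift [0.  0.  0.6] turn [0. 0. 0.] rows>= 1.8
above shift [ 1.232  0.069 -0.313] turn [-0.002  0.001  0.14 ] rows>= 3.8
```

Request:
servo_tool([
  [0,0,0.3,0,0,0,1],
  [0,0,0.6,0,0,0,1],
  [0.6,0.035,0.6,0,0,0.14,1],
  [0.6,0.035,0.6,0,0,0.14,1],
  [0.6,0.035,0.6,0,0,0.14,1],
  [0.6,0.035,0.6,0,0,0.14,1],
])

```text
time: 27.05
tool_pos: [0.395, 0.3067, 0.1019]
tcp_rot: [0.049, 3.14, 0.004]
wrist_force: [0.3, -0.1, -1.6]
width: 0.116
grip_force: 69.1
```

Request:
servo_tool([
  [0.3,0.017,0,-0.002,0.001,0,1],
  [0.5,0.028,-0.1,-0.002,0.001,0,1],
  [0.632,0.034,-0.2,-0.002,0.001,0,1],
  [0.632,0.034,-0.3,-0.002,0.001,0,1],
  [0.632,0.034,-0.3,-0.002,0.001,0,1],
  [0.632,0.034,-0.3,-0.002,0.001,0,1],
  [0.632,0.034,-0.3,-0.002,0.001,0,1],
])

```text
time: 27.75
tool_pos: [0.4873, 0.3116, 0.0558]
tcp_rot: [-0.047, -3.137, 0.008]
wrist_force: [0.8, -0.1, -1.2]
width: 0.11
grip_force: 69.2
```

```bash
python3 - <<'E'
from h import *
import pickle
np.set_printoptions(precision=4,suppress=True)
s=bot.read_state();pose=(s["tool_pos"],Ro.from_rotvec(s["tcp_rot"]).as_matrix());print(s["time"],pose[0],s["width"],s["grip_force"],s["wrist_force"])
L,yc,u,h=pickle.load(open("bl.p","rb"));go(L+[0,0,.035],Rtilt(yc,0),None,"fix")
i,im=shot("wrist","w15")
az=np.arctan2(-pose[1][1,0],-pose[1][0,0]);e=np.array([np.cos(az),np.sin(az),0]);c=pose[0]-u*e-[0,0,h];print("blade",c,az)
z=c[2]+.005
# tail edge corners and side edges of the blade in the wrist view, expected vs measured (white mask)
g=cv2.GaussianBlur(im.min(2),(3,3),0)
n=np.array([-e[1],e[0],0])
for uu in(-.048,-.044,-.040,-.036):
    X=c+uu*e+[0,0,.005]
    prof=[]
    for v in np.arange(-.036,.0361,.0006):
        r=proj(i,X+v*n);prof.append(cv2.getRectSubPix(g,(1,1),(float(r[1]),float(r[0])))[0,0])
    print(uu,' '.join(str(int(x)) for x in prof[::3]))
for v in(-.015,-.01,.01,.015):
    prof=[]
    for uu in np.arange(-.07,-.03,.001):
        r=proj(i,c+uu*e+v*n+[0,0,.005]);prof.append(cv2.getRectSubPix(g,(1,1),(float(r[1]),float(r[0])))[0,0])
    print(v,' '.join(str(int(x)) for x in prof[::2]))
E
```

```text
27.75 [0.4873 0.3116 0.0558] 0.10972601201020238 69.15518760681152 [ 0.8208 -0.0813 -1.2165]
fix shift [0.019 0.01  0.   ] turn [ 0.002 -0.001  0.   ] rows>= 0.1
blade [0.4904 0.3115 0.043 ] -0.03023386009590014
-0.048 27 27 27 29 27 27 26 185 204 244 244 248 247 244 245 245 245 247 245 246 246 248 247 245 246 247 249 247 246 245 246 250 253 254 255 47 43 45 43 43 41
-0.044 28 28 28 28 27 28 27 186 200 244 243 247 246 244 244 245 245 246 244 245 245 247 246 244 245 246 248 246 245 244 245 249 254 254 247 46 42 44 42 43 43
-0.04 27 28 27 28 27 29 29 178 197 186 243 247 245 243 244 243 244 245 243 245 244 246 246 244 245 245 247 245 245 244 245 249 253 254 251 44 43 44 44 43 44
-0.036 27 27 29 28 27 26 26 182 197 162 161 185 246 243 243 242 243 244 242 244 243 246 245 243 243 245 247 244 244 242 244 248 253 254 252 52 45 43 44 43 44
-0.015 42 43 44 147 254 254 255 247 212 211 166 247 247 247 247 246 246 235 173 165 163
-0.01 44 44 45 146 254 254 255 255 219 208 161 245 244 243 243 243 242 241 242 157 156
0.01 44 42 43 162 255 254 255 255 209 208 166 248 248 248 247 247 247 247 246 245 245
0.015 42 42 43 159 255 254 255 255 255 255 193 246 245 245 244 243 244 244 243 242 242
```

```bash
python3 - <<'E'
from h import *
np.set_printoptions(precision=4,suppress=True)
i,im=shot("wrist","w16")
yc=-.030;e=np.array([np.cos(yc),np.sin(yc),0]);n=np.array([-e[1],e[0],0]);c=np.array([.4932,.313,0])
g=cv2.GaussianBlur(im.min(2),(3,3),0).astype(np.float32)
def edge(f,a,b,th=120,st=.0003):
    t=np.arange(a,b,st if b>a else -st);p=[cv2.getRectSubPix(g,(1,1),tuple(float(v) for v in proj(i,f(x))[::-1]))[0,0] for x in t]
    k=np.argmax(np.array(p)>th);return round(t[k]*1000,1)
for z in(.014,.0):
    print(z,"left",[edge(lambda v:c+u*e+v*n+[0,0,z],-.045,-.01) for u in(-.058,-.05,-.04,-.03,-.02)],"right",[edge(lambda v:c+u*e+v*n+[0,0,z],.045,.01) for u in(-.058,-.05,-.04,-.03,-.02)],"rear",[edge(lambda u:c+u*e+v*n+[0,0,z],-.08,-.04) for v in(-.02,-.01,0,.01,.02)])
E
```

```text
0.014 left [np.float64(-31.5), np.float64(-31.5), np.float64(-30.9), np.float64(-30.9), np.float64(-30.9)] right [np.float64(30.3), np.float64(30.3), np.float64(30.3), np.float64(30.3), np.float64(30.3)] rear [np.float64(-63.8), np.float64(-63.8), np.float64(-63.8), np.float64(-64.1), np.float64(-64.1)]
0.0 left [np.float64(-33.9), np.float64(-33.9), np.float64(-33.3), np.float64(-33.3), np.float64(-33.3)] right [np.float64(32.4), np.float64(32.7), np.float64(32.4), np.float64(32.4), np.float64(32.7)] rear [np.float64(-62.6), np.float64(-62.6), np.float64(-62.9), np.float64(-62.9), np.float64(-62.9)]
```

Request:
servo_tool([
  [0.016,0.007,0,0.002,-0.001,0,1],
  [0.016,0.007,0,0.002,-0.001,0,1],
  [0.016,0.007,-0.06,0.002,-0.001,0,1],
  [0.016,0.007,-0.1,0.002,-0.001,0,1],
  [0.016,0.007,-0.14,0.002,-0.001,0,1],
  [0.016,0.007,-0.17,0.002,-0.001,0,1],
  [0.016,0.007,-0.2,0.002,-0.001,0,1],
  [0.016,0.007,-0.215,0.002,-0.001,0,1],
  [0.016,0.007,-0.23,0.002,-0.001,0,1],
  [0.016,0.007,-0.23,0.002,-0.001,0,1],
])

```text
time: 28.85
tool_pos: [0.4908, 0.3126, 0.021]
tcp_rot: [-0.048, -3.141, -0.001]
wrist_force: [0.3, -0.5, -0.5]
width: 0.117
grip_force: 69.2
```

Request:
servo_tool([
  [0,0,0,0,0,0,0.6],
  [0,0,0,0,0,0,0.6],
  [0,0,0,0,0,0,0.6],
  [0,0,0.3,0,0,0,0.6],
  [0,0,0.6,0,0,0,0.3],
  [-0.3,0,1,0,0,0,0.3],
  [-0.3,0,1,0,0,0,0.3],
  [-0.3,0,1,0,0,0,0.3],
  [-0.3,0,1,0,0,0,0.3],
])

```text
time: 29.75
tool_pos: [0.4458, 0.3126, 0.1711]
tcp_rot: [0.047, 3.141, 0.002]
wrist_force: [0.4, 0.0, 0.1]
width: 0.701
grip_force: 0.0
```

```bash
python3 - <<'E'
from h import *
np.set_printoptions(precision=4,suppress=True)
s=bot.read_state();print(s["time"],s["tool_pos"],s["width"],s["wrist_force"])
i,im=shot("wrist","w17")
# dark rib = rectangle z=.033 top, rib centre x -4mm
d=(im.max(2)<70).astype(np.uint8);n,l,st,ce=cv2.connectedComponentsWithStats(d)
p=proj(i,(.489,.313,.033));print("exp rib px",p)
k=[j for j in range(1,n) if st[j,4]>60];j=min(k,key=lambda j:np.hypot(ce[j][1]-p[0],ce[j][0]-p[1]));m=cv2.minAreaRect(np.argwhere(l==j).astype(np.float32));print(st[j],m)
W=np.array([onz(i,q,.033) for q in cv2.boxPoints(m)]);print(W[:,:2],W.mean(0))
for n_ in("blade","cradle"):print(n_,[(q,onz(i,q,.008)) for q in marks(n_,"wrist")])
# pin & notch brightness along the cradle axis, at z=.013
yc=-.03;e=np.array([np.cos(yc),np.sin(yc),0]);nn=np.array([-e[1],e[0],0]);g=im.min(2)
for v in np.arange(-.012,.0121,.002):print(round(v*1000),[int(g[tuple(np.round(proj(i,np.array([.4927,.3126,.013])+u*e+v*nn)).astype(int))]) for u in np.arange(.022,.062,.002)])
E
```

```text
29.75 [0.4458 0.3126 0.1711] 0.7007761525548551 [0.3804 0.0074 0.1162]
exp rib px [226.7631 256.7077]
[251 192  12  68 755] ((225.5, 256.5), (67.0, 11.0), 0.0)
[[0.4557 0.3187]
 [0.4554 0.3089]
 [0.522  0.3066]
 [0.5223 0.3171]] [0.4888 0.3128 0.033 ]
blade [(array([219.3024, 256.8192]), array([0.4915, 0.3132, 0.008 ]))]
cradle []
-12 [231, 231, 229, 229, 228, 228, 232, 231, 231, 233, 232, 232, 232, 231, 235, 245, 251, 252, 250, 69]
-10 [172, 166, 169, 229, 229, 230, 233, 232, 232, 232, 231, 231, 231, 231, 234, 245, 251, 251, 250, 73]
-8 [144, 146, 148, 232, 232, 232, 232, 232, 231, 229, 229, 230, 228, 231, 234, 246, 251, 252, 250, 74]
-6 [111, 111, 111, 174, 174, 172, 179, 181, 213, 232, 232, 231, 232, 231, 233, 244, 250, 250, 250, 73]
-4 [41, 43, 48, 42, 43, 42, 47, 43, 121, 187, 235, 252, 253, 252, 251, 251, 251, 252, 250, 71]
-2 [41, 43, 44, 43, 41, 45, 42, 45, 43, 58, 84, 117, 241, 250, 250, 250, 250, 250, 249, 70]
0 [40, 45, 45, 43, 40, 43, 43, 44, 54, 78, 117, 112, 200, 252, 252, 251, 252, 253, 251, 72]
2 [40, 46, 46, 41, 42, 46, 44, 43, 46, 74, 99, 111, 236, 253, 252, 252, 252, 253, 252, 74]
4 [46, 45, 45, 46, 43, 47, 41, 42, 126, 172, 200, 232, 252, 251, 251, 250, 250, 251, 249, 66]
6 [69, 68, 73, 70, 69, 70, 69, 70, 134, 199, 203, 209, 209, 223, 244, 249, 251, 252, 247, 62]
8 [230, 230, 229, 229, 230, 228, 230, 232, 232, 233, 234, 233, 232, 232, 235, 245, 251, 252, 247, 63]
10 [233, 232, 232, 232, 231, 231, 228, 228, 228, 228, 227, 228, 228, 228, 231, 244, 251, 252, 247, 60]
12 [233, 230, 231, 231, 230, 231, 231, 231, 231, 230, 231, 230, 228, 230, 233, 244, 251, 252, 247, 61]
```

Request:
servo_tool([
  [0,-0.2,0.4,0,0,0,0.3],
  [0.02,-0.99,0.86,0,0,0,0.3],
  [0.02,-0.99,0.86,0,0,0,0.3],
  [0.02,-0.99,0.86,0,0,0,0.3],
  [0.02,-0.99,0.86,0,0,0,0.3],
])

```text
time: 30.4
tool_pos: [0.451, 0.1606, 0.3029]
tcp_rot: [0.055, 3.137, 0.001]
wrist_force: [1.0, 0.7, -0.7]
width: 0.699
grip_force: 0.0
```

Request:
servo_tool([
  [0.02,-0.99,0,0,0,0,0.3],
  [0.02,-0.99,0,0,0,0,0.3],
  [0.02,-0.99,0,0,0,0,0.3],
  [0.02,-0.99,0,0,0,0,0.3],
])

```text
time: 30.8
tool_pos: [0.4513, 0.0107, 0.2976]
tcp_rot: [-0.059, -3.137, 0.002]
wrist_force: [0.3, 0.4, -0.3]
width: 0.699
grip_force: 0.0
```

Request:
servo_tool([
  [0.02,-0.99,0,0,0,0,0.3],
  [0.02,-0.99,0,0,0,0,0.3],
  [0.02,-0.99,0,0,0,0,0.3],
  [0.02,-0.99,0,0,0,0,0.3],
])

```text
time: 31.2
tool_pos: [0.4545, -0.1371, 0.2977]
tcp_rot: [-0.057, -3.137, 0.0]
wrist_force: [0.4, 1.0, -0.3]
width: 0.702
grip_force: 0.0
```

Request:
servo_tool([
  [0.02,-0.99,0,0,0,-0.06,0.3],
  [0.02,-0.99,0,0,0,-0.06,0.3],
  [0.02,-0.99,0,0,0,-0.06,0.3],
  [0.02,-0.99,0,0,0,-0.06,0.3],
  [0.02,-0.99,0,0,0,-0.06,0.3],
  [0.02,-0.99,0,0,0,-0.06,0.3],
])

```text
time: 31.8
tool_pos: [0.4579, -0.2797, 0.2985]
tcp_rot: [-0.341, -3.12, -0.004]
wrist_force: [0.3, 0.0, -0.5]
width: 0.703
grip_force: 0.0
```

```bash
cat > sb.py <<'E'
from h import *
import pickle,sys
np.set_printoptions(precision=4,suppress=True)
s=bot.read_state();print(s["time"],s["tool_pos"],s["q"])
i,im=shot("wrist",sys.argv[1]);pickle.dump((i,im),open(sys.argv[1]+".p","wb"))
r={}
for n,z in(("cover_bar",.083),("cover_hinge",.075),("switchbox",0),("toggle_tip",.073)):
    r[n]=[(round(d["score"],2),np.array(d["at"])*[384,512]) for d in bot.mark_of(n,"wrist") if d["score"]>.3]
    print(n,[(a,p.round(1),onz(i,p,z)) for a,p in r[n]])
pickle.dump(r,open(sys.argv[1]+"m.p","wb"))
E
python3 sb.py x1
```

```text
31.8 [ 0.4579 -0.2797  0.2985] [-0.5955 -0.0325  1.8096  0.0013  1.3681 -1.9489]
cover_bar [(0.73, array([276.5, 440.6]), array([ 0.6457, -0.0857,  0.083 ]))]
cover_hinge [(0.73, array([255.4, 244.3]), array([ 0.5684, -0.3174,  0.075 ]))]
switchbox [(0.88, array([212.5, 248.3]), array([ 0.541 , -0.3073,  0.    ]))]
toggle_tip [(0.59, array([212.8, 247. ]), array([ 0.5153, -0.3018,  0.073 ]))]
```

Request:
servo_tool([
  [0.35,-0.35,0,0,0,0,0.3],
  [0.35,-0.35,0,0,0,0,0.3],
  [0.35,-0.35,0,0,0,0,0.3],
  [0.35,-0.35,0,0,0,0,0.3],
  [0.35,-0.35,0,0,0,0,0.3],
  [0.35,-0.35,0,0,0,0,0.3],
])

```text
time: 32.65
tool_pos: [0.5096, -0.3333, 0.3001]
tcp_rot: [-0.342, -3.122, -0.001]
wrist_force: [-0.4, 0.3, 0.1]
width: 0.701
grip_force: 0.0
```

```bash
cat >> sb.py <<'E'
tr=bot.trace("switchbox","wrist")
print([(round(d["score"],2),d["mask"].sum()) for d in tr])
m=max((d for d in tr if d["score"]>.3),key=lambda d:d["score"])["mask"].astype(np.uint8)
pickle.dump(m,open(sys.argv[1]+"k.p","wb"))
for a in(-.1,-.25):print("fit",*fitbox([(i,m)],(.538,-.31,a),.135,.1,0,.045,8))
p=proj(i,(.476,-.30,.083));c=im[max(0,int(p[0])-60):int(p[0])+60,max(0,int(p[1])-60):int(p[1])+60]
print("around bar",p,c.reshape(-1,3).min(0),c.reshape(-1,3).max(0))
g=im.min(2);r0,c0=int(p[0]),int(p[1])
for rr in range(r0-24,r0+25,3):print(rr,' '.join(f"{int(v):3d}" for v in g[rr,c0-48:c0+49:4]))
E
python3 sb.py x2; python3 - <<'E'
import sys;sys.path.insert(0,".")
from h import *
import pickle
x1=pickle.load(open("x1.p","rb"));x2=pickle.load(open("x2.p","rb"));a=pickle.load(open("x1m.p","rb"));b=pickle.load(open("x2m.p","rb"))
for n in a:
    if a[n] and b[n]:print(n,tri([(x1[0],a[n][0][1]),(x2[0],b[n][0][1])]))
E
```

```text
32.65 [ 0.5096 -0.3333  0.3001] [-0.6203  0.1058  1.6638  0.0003  1.373  -1.9727]
cover_bar [(0.57, array([128.2, 278.9]), array([ 0.4772, -0.2996,  0.083 ]))]
cover_hinge [(0.75, array([210.5, 279.1]), array([ 0.5728, -0.318 ,  0.075 ]))]
switchbox [(0.57, array([168.9, 277. ]), array([ 0.5401, -0.309 ,  0.    ]))]
toggle_tip []
[(0.79, np.int64(8441))]
fit [ 0.5389 -0.3132 -0.2033] 0.05660595689770054
fit [ 0.5389 -0.3132 -0.2029] 0.05643770059794129
around bar [127.169  278.3083] [6 8 9] [251 250 254]
103  41  40  45  41  43  43  40  41  41  43  45  45  41  42  38  41  42  42  42  41  42  42  41  43  53
106  43  44  43  44  46  42  45  44  45  42  41  44  45  42  37  42  41  42  40  43  43  40  46  46  43
109  45  43  46  43  40  41  41  43  40  37  41  43  39  43  40  41  40  40  42  41  42  40  45  42  44
112  39  40  43  44  44  40  43  39  36  44  43  43  43  39  41  43  42  44  42  44  41  40  44  45  43
115  43  42  46  41  44  41  46  42  41  45  40  43  39  37  43  41  45  44  42  38  40  47  39  40  43
118  39  42  46  47  47  44  39  36  44  34  48  33  39  29  43  33  4
[... 623 characters left out ...]
99 184 243 203 201 201  44  44  42
139  40  48 197 193 145 130 237 237 196 192 196 196 193 200 120 187 200 213 244 198 201 202  47  42  43
142  32  45 196 195 171 123 233 242 198 193 194 196 194 196 129 126 200 214 244 198 198 197  42  40  40
145  45  42 194 197 195 118 233 241 193 197 196 198 201 195 143 124 199 209 242 195 198 193  40  42  43
148  39  39 197 195 145 126 222 243 196 192 195 195 201 192 118 151 198 210 240 196 199 192  43  41  42
151  43  30 198 194 198 119 222 242 193 194 193 195 199 192 141 127 197 208 237 200 198 200  44  40  46
cover_bar [ 0.41684887 -0.28673956  0.4289131 ]
cover_hinge [ 0.57772545 -0.31893625  0.05866871]
switchbox [ 0.54163747 -0.30833559 -0.00379801]
```

```bash
python3 - <<'E'
from h import *
import pickle
np.set_printoptions(precision=4,suppress=True)
obs=[]
for nm in("x1","x2"):
    i,im=pickle.load(open(nm+".p","rb"));g=im.min(2).astype(float)
    az=-.21;n=np.array([-np.sin(az),np.cos(az),0]);e=np.array([np.cos(az),np.sin(az),0]);b=np.array([.479,-.300,.083]);row=[]
    for v in np.arange(-.018,.0181,.003):
        t=np.arange(-.014,.0141,.0005);p=np.array([cv2.getRectSubPix(im.min(2).astype(np.float32),(1,1),tuple(float(q) for q in proj(i,b+v*n+u*e)[::-1]))[0,0] for u in t])
        w=np.clip(p-205,0,None);row.append((w*t).sum()/max(w.sum(),1))
    print(nm,np.array(row)*1000)
    # arms: profile along y, 15mm towards the hood
    for u in(.012,.016):
        t=np.arange(-.04,.0401,.0005);p=np.array([cv2.getRectSubPix(im.min(2).astype(np.float32),(1,1),tuple(float(q) for q in proj(i,b+v*n+u*e)[::-1]))[0,0] for v in t]);print([(int(a*1000),int(q)) for a,q in zip(t[::4],p[::4])])
E
```

```text
x1 [0.     0.     0.     0.     3.4897 4.3696 3.5162 0.     0.     0.
 0.     0.     3.6739]
[(-40, 175), (-38, 185), (-36, 186), (-33, 189), (-31, 162), (-29, 121), (-27, 147), (-25, 217), (-23, 220), (-21, 176), (-19, 184), (-17, 187), (-15, 186), (-13, 185), (-11, 187), (-9, 185), (-7, 186), (-5, 186), (-3, 188), (-1, 188), (0, 190), (2, 192), (4, 190), (6, 188), (8, 188), (10, 189), (12, 142), (14, 116), (16, 117), (18, 180), (20, 220), (22, 236), (24, 234), (26, 197), (28, 186), (30, 189), (32, 190), (34, 189), (36, 191), (38, 190), (40, 190)]
[(-40, 190), (-38, 187), (-36, 189), (-33, 192), (-31, 173), (-29, 121), (-27, 196), (-25, 235), (-23, 226), (-21, 171), (-19, 186), (-17, 185), (-15, 185), (-13, 185), (-11, 187), (-9, 185), (-7, 186), (-5, 185), (-3, 186), (-1, 188), (0, 189), (2, 191), (4, 190), (6, 189), (8, 187), (10, 179), (12, 119), (14, 114), (16, 134), (18, 185), (20, 212), (22, 235), (24, 235), (26, 201), (28, 188), (30, 190), (32, 191), (34, 192), (36, 192), (38, 191), (40, 190)]
x2 [ 0.5278  0.5078  0.4442  0.3731  0.3242  0.2445  0.1387  0.0793  0.0068
 -0.062
[... 250 characters left out ...]
, (-1, 196), (0, 197), (2, 198), (4, 197), (6, 181), (8, 119), (10, 117), (12, 150), (14, 194), (16, 198), (18, 198), (20, 182), (22, 237), (24, 243), (26, 227), (28, 196), (30, 197), (32, 199), (34, 196), (36, 197), (38, 198), (40, 186)]
[(-40, 197), (-38, 198), (-36, 195), (-33, 130), (-31, 120), (-29, 146), (-27, 207), (-25, 241), (-23, 241), (-21, 223), (-19, 195), (-17, 192), (-15, 193), (-13, 195), (-11, 192), (-9, 195), (-7, 197), (-5, 196), (-3, 197), (-1, 197), (0, 197), (2, 195), (4, 195), (6, 196), (8, 142), (10, 115), (12, 122), (14, 191), (16, 198), (18, 199), (20, 162), (22, 232), (24, 243), (26, 230), (28, 197), (30, 194), (32, 196), (34, 197), (36, 197), (38, 194), (40, 185)]
```

```bash
cat > cov.py <<'E'
from h import *
YB=-.193;E=np.array([np.cos(YB),np.sin(YB),0]);N=np.array([-E[1],E[0],0]);B0=np.array([.479,-.300,.083])
H=B0+.0957*E-[0,0,.008]
RV=Rtilt(YB+np.pi/2-np.pi,0)
def bar(th):
    c,s=np.cos(th),np.sin(th);x,z=-.0957,.008
    return H+(x*c+z*s)*E+np.array([0,0,-x*s+z*c])
def rows(p0,pts,g):
    return [[round(float(v),3) for v in (p-p0)/.15]+[0,0,0,g] for p in pts]
E
python3 - <<'E'
from cov import *
s=bot.read_state();P=B0-[0,0,.012];print(H,P)
a=go(P+[0,0,.07],RV,None,"pre");b=go(P,RV,a,"down")
q=s["q"]
for p in (P,)+tuple(bar(t)-[0,0,.012] for t in(.6,1.2,1.9)):
    r=ik(p,RV,q);print(r[0],r[1:]);q=r[0]
E
```

```text
[ 0.57292316 -0.31835565  0.075     ] [ 0.479 -0.3    0.071]
pre shift [-0.206  0.226 -1.059] turn [-0.     0.    -0.492] rows>= 10.3
down shift [ 0.     0.    -0.467] turn [0. 0. 0.] rows>= 1.4
[-6.03784326e-01  2.10087073e-01  1.98915026e+00  2.58689478e-08
  9.42355327e-01 -4.10784357e-01] (np.float64(1.2297844866506351e-06), np.float64(1.5446986781598706e-06))
[-5.89274014e-01  1.84929493e-01  1.90871304e+00  3.22706914e-10
  1.04795012e+00 -3.96274014e-01] (np.float64(1.3347638810253493e-07), np.float64(9.463116038989119e-08))
[-5.60265525e-01  2.35110662e-01  1.78495716e+00  5.70299769e-10
  1.12152482e+00 -3.67265526e-01] (np.float64(1.863840128404354e-07), np.float64(1.2697397085588815e-07))
[-5.26117136e-01  3.50569938e-01  1.64427735e+00  6.30783788e-10
  1.14674536e+00 -3.33117136e-01] (np.float64(2.7403448102786365e-07), np.float64(1.5022411739462498e-07))
```

Request:
servo_tool([
  [-0.206,0.226,-0.6,0,0,-0.492,0.65],
  [-0.206,0.226,-0.6,0,0,-0.492,0.65],
  [-0.206,0.226,-0.6,0,0,-0.492,0.65],
  [-0.206,0.226,-0.6,0,0,-0.492,0.65],
  [-0.206,0.226,-0.6,0,0,-0.492,0.65],
  [-0.206,0.226,-0.6,0,0,-0.492,0.65],
  [-0.206,0.226,-0.6,0,0,-0.492,0.65],
  [-0.206,0.226,-0.6,0,0,-0.492,0.65],
  [-0.206,0.226,-0.6,0,0,-0.492,0.65],
  [-0.206,0.226,-0.6,0,0,-0.492,0.65],
  [-0.206,0.226,-0.9,0,0,-0.492,0.65],
  [-0.206,0.226,-0.99,0,0,-0.492,0.65],
  [-0.206,0.226,-0.99,0,0,-0.492,0.65],
  [-0.206,0.226,-0.99,0,0,-0.492,0.65],
])

```text
time: 34.35
tool_pos: [0.4792, -0.3002, 0.1515]
tcp_rot: [-2.425, -1.997, -0.002]
wrist_force: [0.2, -0.2, -0.2]
width: 0.349
grip_force: 0.0
```

```bash
python3 - <<'E'
from cov import *
np.set_printoptions(precision=4,suppress=True)
s=bot.read_state();P=B0-[0,0,.012];print(s["time"],s["tool_pos"],s["width"]*85)
go(P,RV,None,"down")
i,im=shot("wrist","x3");g=im.min(2).astype(np.float32)
for v in(-.012,-.006,0,.006,.012):
    t=np.arange(-.02,.0201,.001);p=[int(cv2.getRectSubPix(g,(1,1),tuple(float(q) for q in proj(i,B0+v*N+u*E)[::-1]))[0,0]) for u in t];print(v,p)
E
```

```text
34.35 [ 0.4792 -0.3002  0.1515] 29.6293762540698
down shift [-0.001  0.001 -0.536] turn [-0.  0. -0.] rows>= 1.6
-0.012 [32, 31, 32, 31, 30, 28, 32, 30, 29, 33, 25, 29, 30, 30, 67, 126, 146, 157, 166, 175, 171, 160, 154, 143, 127, 122, 129, 130, 127, 128, 128, 129, 128, 129, 129, 127, 130, 129, 128, 129, 126]
-0.006 [29, 31, 27, 29, 29, 29, 29, 33, 31, 28, 28, 29, 27, 31, 80, 167, 218, 234, 243, 248, 246, 241, 232, 218, 181, 137, 126, 125, 127, 129, 130, 130, 132, 130, 130, 130, 129, 129, 127, 128, 127]
0 [48, 47, 50, 50, 41, 38, 30, 33, 30, 33, 31, 28, 32, 29, 89, 175, 219, 236, 243, 248, 247, 240, 232, 217, 180, 171, 207, 204, 199, 195, 191, 197, 199, 203, 202, 204, 203, 174, 134, 163, 169]
0.006 [45, 49, 45, 48, 46, 47, 48, 48, 48, 46, 48, 45, 46, 44, 96, 178, 221, 235, 244, 249, 247, 240, 231, 214, 176, 140, 194, 209, 209, 209, 210, 208, 212, 209, 208, 207, 207, 208, 208, 207, 205]
0.012 [47, 48, 43, 47, 45, 47, 49, 47, 45, 42, 48, 47, 47, 47, 93, 178, 218, 235, 244, 249, 247, 239, 231, 212, 180, 183, 201, 208, 209, 208, 207, 207, 207, 207, 209, 209, 210, 209, 210, 210, 211]
```

Request:
servo_tool([
  [0,0,-0.25,0,0,0,0.65],
  [0,0,-0.5,0,0,0,0.65],
  [0,0,-0.536,0,0,0,0.65],
  [0,0,-0.536,0,0,0,0.65],
  [0,0,-0.536,0,0,0,1],
  [0,0,-0.536,0,0,0,1],
  [0,0,-0.536,0,0,0,1],
  [0,0,-0.536,0,0,0,1],
  [0,0,-0.536,0,0,0,1],
], newtons=25)

```text
time: 35.3
tool_pos: [0.4783, -0.3007, 0.0726]
tcp_rot: [-2.425, -1.997, 0.001]
wrist_force: [-5.6, -0.8, 0.3]
width: 0.104
grip_force: 26.0
```

```bash
python3 - <<'E'
from cov import *
s=bot.read_state();print(s["time"],s["tool_pos"],s["width"]*85,s["grip_force"],s["wrist_force"])
print(rows(bar(0),[bar(t) for t in np.linspace(.1,1.9,19)],1))
E
```

```text
35.3 [ 0.47827264 -0.30069906  0.07261466] 8.851307329587007 25.993958115577698 [-5.60036197 -0.79428776  0.25940247]
[[0.008, -0.002, 0.063, 0, 0, 0, 1], [0.023, -0.004, 0.126, 0, 0, 0, 1], [0.043, -0.008, 0.186, 0, 0, 0, 1], [0.07, -0.014, 0.244, 0, 0, 0, 1], [0.102, -0.02, 0.299, 0, 0, 0, 1], [0.139, -0.027, 0.351, 0, 0, 0, 1], [0.181, -0.035, 0.398, 0, 0, 0, 1], [0.227, -0.044, 0.441, 0, 0, 0, 1], [0.278, -0.054, 0.48, 0, 0, 0, 1], [0.332, -0.065, 0.512, 0, 0, 0, 1], [0.389, -0.076, 0.539, 0, 0, 0, 1], [0.448, -0.088, 0.561, 0, 0, 0, 1], [0.509, -0.099, 0.576, 0, 0, 0, 1], [0.571, -0.112, 0.584, 0, 0, 0, 1], [0.634, -0.124, 0.587, 0, 0, 0, 1], [0.697, -0.136, 0.583, 0, 0, 0, 1], [0.759, -0.148, 0.572, 0, 0, 0, 1], [0.819, -0.16, 0.556, 0, 0, 0, 1], [0.878, -0.172, 0.533, 0, 0, 0, 1]]
```

Request:
servo_tool([
  [0.008,-0.002,0.063,0,0,0,1],
  [0.023,-0.004,0.126,0,0,0,1],
  [0.043,-0.008,0.186,0,0,0,1],
  [0.07,-0.014,0.244,0,0,0,1],
  [0.102,-0.02,0.299,0,0,0,1],
])

```text
time: 35.8
tool_pos: [0.4946, -0.3038, 0.1176]
tcp_rot: [2.425, 1.996, 0.001]
wrist_force: [-4.6, -3.6, -0.6]
width: 0.105
grip_force: 24.8
```

Request:
servo_tool([
  [0.037,-0.007,0.052,0,0,0,1],
  [0.079,-0.015,0.099,0,0,0,1],
  [0.125,-0.024,0.142,0,0,0,1],
  [0.176,-0.034,0.181,0,0,0,1],
  [0.23,-0.045,0.213,0,0,0,1],
  [0.287,-0.056,0.24,0,0,0,1],
  [0.346,-0.068,0.262,0,0,0,1],
])

```text
time: 36.5
tool_pos: [0.548, -0.3139, 0.1575]
tcp_rot: [2.424, 1.994, 0.004]
wrist_force: [-2.5, -0.7, -0.5]
width: 0.102
grip_force: 24.7
```

Request:
servo_tool([
  [0.061,-0.011,0.015,0,0,0,1],
  [0.123,-0.024,0.023,0,0,0,1],
  [0.186,-0.036,0.026,0,0,0,1],
  [0.249,-0.048,0.022,0,0,0,1],
  [0.311,-0.06,0.011,0,0,0,1],
  [0.371,-0.072,-0.005,0,0,0,1],
  [0.43,-0.084,-0.028,0,0,0,1],
  [0.43,-0.084,-0.028,0,0,0,1],
])

```text
time: 37.3
tool_pos: [0.6127, -0.3262, 0.1503]
tcp_rot: [2.425, 1.996, 0.004]
wrist_force: [0.8, -1.3, 2.1]
width: 0.104
grip_force: 25.4
```

```bash
python3 - <<'E'
from cov import *
s=bot.read_state();print(s["tool_pos"],bar(1.9)-[0,0,.0104],s["width"],s["grip_force"],s["wrist_force"])
E
```

```text
[ 0.6127022  -0.32617733  0.15032054] [ 0.61071738 -0.32574187  0.1525746 ] 0.1040984449440974 25.36301851272583 [ 0.7565102  -1.26761071  2.13033584]
```

Request:
servo_tool([
  [0,0,0,0,0,0,0.65],
  [0,0,0,0,0,0,0.65],
  [0,0,0,0,0,0,0.65],
  [0,0,0.25,0,0,0,0.65],
  [0,0,0.5,0,0,0,0.65],
  [-0.4,0.08,0.6,0,0,0,1],
  [-0.8,0.153,0.6,0,0,0,1],
  [-0.8,0.153,0.6,0,0,0,1],
  [-0.8,0.153,0.6,0,0,0,1],
])

```text
time: 38.2
tool_pos: [0.4879, -0.3022, 0.2412]
tcp_rot: [-2.427, -1.994, -0.002]
wrist_force: [0.3, -0.1, -0.1]
width: 0.003
grip_force: 0.0
```

```bash
python3 - <<'E'
from cov import *
s=bot.read_state();print(s["time"],s["tool_pos"],s["width"],s["wrist_force"])
C=H-.035*E;C[2]=0;R=Rtilt(YB,np.radians(30))
a=go(C-.045*E+[0,0,.12],R,None,"pre");b=go(C-.042*E+[0,0,.06],R,a,"down");c=go(C+.001*E+[0,0,.06],R,b,"push")
q=s["q"]
for p in(a,b,c):
    r=ik(p[0],p[1],q);print(r[0],r[1:]);q=r[0]
E
```

```text
38.2 [ 0.4878989  -0.30219188  0.24122381] 0.003491413647009875 [ 0.32165838 -0.13063781 -0.06428788]
pre shift [ 0.043 -0.005 -0.808] turn [-0.154 -0.103  0.488] rows>= 10.9
down shift [ 0.02  -0.004 -0.4  ] turn [0. 0. 0.] rows>= 1.2
push shift [ 0.281 -0.055  0.   ] turn [0. 0. 0.] rows>= 0.9
[-0.75274535 -0.06018768  2.27631508  0.54589616  0.53675489 -2.54910477] (np.float64(2.422280925986775e-05), np.float64(2.7394591766784015e-05))
[-0.7160052   0.04431737  2.29668681  0.56158704  0.41305264 -2.55      ] (np.float64(2.067088061030397), np.float64(2.4367599234276502))
[-0.68391103  0.11584186  2.22533199  0.58672766  0.40215804 -2.55      ] (np.float64(1.0727378740241122), np.float64(1.318457933085672))
```

```bash
python3 - <<'E'
from cov import *
s=bot.read_state()
C=H-.035*E;C[2]=0;R=Ro.from_rotvec(-np.pi/6*N).as_matrix()@RV;print(R[:,2])
a=go(C-.05*E+[0,0,.12],R,None,"pre");b=go(C-.05*E+[0,0,.058],R,a,"down");c=go(C-.004*E+[0,0,.058],R,b,"push")
q=s["q"]
for p in(a,b,c):
    r=ik(p[0],p[1],q);print(r[0],r[1:]);q=r[0]
E
```

```text
[ 0.49071662 -0.09590203 -0.8660254 ]
pre shift [ 0.011  0.001 -0.808] turn [-0.032 -0.163  0.001] rows>= 3.5
down shift [ 0.     0.    -0.413] turn [0. 0. 0.] rows>= 1.2
push shift [ 0.301 -0.059  0.   ] turn [0. 0. 0.] rows>= 0.9
[-0.7591112  -0.06921533  2.28468213  0.54876781  0.53996635 -0.98611077] (np.float64(1.9037718774636104e-06), np.float64(2.0596580982520467e-06))
[-0.75911122  0.03819046  2.32492277  0.7169278   0.42041519 -1.17525624] (np.float64(7.574613469379896e-07), np.float64(7.411587101391871e-07))
[-0.70511612  0.11254936  2.24337869  0.67768644  0.40147087 -1.09067164] (np.float64(2.6267778723305475e-07), np.float64(3.049190936752822e-07))
```

Request:
servo_tool([
  [0.011,0.001,-0.4,-0.032,-0.163,0,1],
  [0.011,0.001,-0.6,-0.032,-0.163,0,1],
  [0.011,0.001,-0.808,-0.032,-0.163,0,1],
  [0.011,0.001,-0.808,-0.032,-0.163,0,1],
  [0.011,0.001,-0.808,-0.032,-0.163,0,1],
  [0.011,0.001,-0.808,-0.032,-0.163,0,1],
])

```text
time: 38.8
tool_pos: [0.4932, -0.3038, 0.1205]
tcp_rot: [2.087, 1.716, 0.459]
wrist_force: [0.5, -0.7, 0.3]
width: 0.004
grip_force: 0.0
```

```bash
python3 - <<'E'
from cov import *
np.set_printoptions(precision=4,suppress=True)
s=bot.read_state();print(s["time"],s["tool_pos"])
C=H-.035*E;C[2]=0;R=Ro.from_rotvec(-np.pi/6*N).as_matrix()@RV
b=go(C-.05*E+[0,0,.058],R,None,"down");i,im=shot("wrist","x4")
for c in("wrist","scene"):
    if c=="scene":i=info("scene");bot.read_camera("scene")
    print(c,[(round(d["score"],2),np.array(d["at"])*[384,512]) for d in bot.mark_of("toggle_tip",c)],"exp off",proj(i,C-.0122*E+[0,0,.0732]),"on",proj(i,C+.0122*E+[0,0,.0732]))
E
```

```text
38.8 [ 0.4932 -0.3038  0.1205]
down shift [-0.024  0.012 -0.417] turn [-0. -0.  0.] rows>= 1.3
wrist [(0.51, array([215.1168, 267.6224]))] exp off [212.6328 264.4552] on [206.4046 294.832 ]
scene [] exp off [176.2967 182.6163] on [179.4337 177.7093]
```

Request:
servo_tool([
  [-0.024,0.012,-0.2,0,0,0,1],
  [-0.024,0.012,-0.41,0,0,0,1],
  [-0.024,0.012,-0.41,0,0,0,1],
  [0.076,-0.008,-0.41,0,0,0,1],
  [0.136,-0.02,-0.41,0,0,0,1],
  [0.19,-0.031,-0.41,0,0,0,1],
  [0.24,-0.04,-0.41,0,0,0,1],
  [0.27,-0.046,-0.41,0,0,0,1],
  [0.27,-0.046,-0.41,0,0,0,1],
])

```text
time: 39.9
tool_pos: [0.5341, -0.3102, 0.0588]
tcp_rot: [2.084, 1.717, 0.46]
wrist_force: [0.4, 0.8, 0.1]
width: 0.0
grip_force: 0.1
```

```bash
cat > tg.py <<'E'
from cov import *
np.set_printoptions(precision=4,suppress=True)
s=bot.read_state();C=H-.035*E;C[2]=0
print(s["time"],s["tool_pos"],"X",(s["tool_pos"]-C)@E,"lat",(s["tool_pos"]-C)@N,s["wrist_force"],"along",s["wrist_force"]@E)
i,im=shot("wrist","x5")
print([(round(d["score"],2),np.array(d["at"])*[384,512]) for d in bot.mark_of("toggle_tip","wrist")],"off",proj(i,C-.0122*E+[0,0,.0732]),"on",proj(i,C+.0122*E+[0,0,.0732]))
E
python3 tg.py
```

```text
39.9 [ 0.5341 -0.3102  0.0588] X -0.004707166546180677 lat 0.0005731355802699844 [0.4179 0.7703 0.0743] along 0.2623702826161897
[(0.76, array([266.304 , 298.9056]))] off [275.0232 257.3655] on [261.3025 302.072 ]
```

Request:
servo_tool([
  [0.016,-0.003,0,0,0,0,1],
  [0.03,-0.006,0,0,0,0,1],
  [0.03,-0.006,0,0,0,0,1],
  [0.03,-0.006,0,0,0,0,1],
])

```text
time: 40.4
tool_pos: [0.5362, -0.3101, 0.057]
tcp_rot: [2.088, 1.718, 0.459]
wrist_force: [-7.4, 0.3, 3.9]
width: 0.001
grip_force: 4.1
```

```bash
python3 tg.py
```

```text
40.4 [ 0.5362 -0.3101  0.057 ] X -0.0026772431853161025 lat 0.0010804752633114562 [-7.409   0.2952  3.8636] along -7.32807509514019
[(0.65, array([265.8816, 301.4144])), (0.56, array([256.5888, 339.9168]))] off [279.2028 255.2157] on [265.0266 300.8662]
```

Request:
servo_tool([
  [-0.15,0.029,0,0,0,0,1],
  [-0.32,0.062,0,0,0,0,1],
  [-0.32,0.062,0.4,0,0,0,1],
  [-0.32,0.062,0.7,0.032,0.163,0,0.65],
  [-0.32,0.062,0.98,0.032,0.163,0,0.65],
  [-0.32,0.062,0.98,0.032,0.163,0,0.65],
  [-0.32,0.062,0.98,0.032,0.163,0,0.65],
  [-0.32,0.062,0.98,0.032,0.163,0,0.65],
])

```text
time: 41.3
tool_pos: [0.4934, -0.3024, 0.2061]
tcp_rot: [2.422, 1.997, 0.002]
wrist_force: [-0.5, -0.2, 0.1]
width: 0.35
grip_force: 0.0
```

```bash
python3 - <<'E'
from cov import *
s=bot.read_state();print(s["time"],s["tool_pos"],s["width"])
P=np.array([.6127,-.3262,.1503]);a=go(P+[0,0,.075],RV,None,"over");go(P,RV,a,"down")
i,im=shot("wrist","x6")
C=H-.035*E;C[2]=0
print([(round(d["score"],2),np.array(d["at"])*[384,512]) for d in bot.mark_of("toggle_tip","wrist")],"off",proj(i,C-.0122*E+[0,0,.0732]),"on",proj(i,C+.0122*E+[0,0,.0732]))
print([(round(d["score"],2),np.array(d["at"])*[384,512]) for d in bot.mark_of("cover_bar","wrist")],[proj(i,bar(t)) for t in(1.85,1.93,2.)])
E
```

```text
41.3 [ 0.49340923 -0.30238509  0.20609936] 0.3495691084851338
over shift [ 0.795 -0.159  0.128] turn [ 0.     0.001 -0.   ] rows>= 2.5
down shift [ 0.   0.  -0.5] turn [0. 0. 0.] rows>= 1.5
[(0.54, array([186.0096, 321.5872]))] off [184.58306413 294.15718328] on [184.57866534 322.17276517]
[(0.6, array([222.912 , 454.1952]))] [array([224.53594156, 446.09908767]), array([222.66337428, 454.86829842]), array([220.79743976, 461.54838391])]
```

Request:
servo_tool([
  [0,0,0.2,0,0,0,0.65],
  [0.4,-0.08,0.25,0,0,0,0.65],
  [0.795,-0.159,0.25,0,0,0,0.65],
  [0.795,-0.159,0.128,0,0,0,0.65],
  [0.795,-0.159,0.128,0,0,0,0.65],
  [0.795,-0.159,0.128,0,0,0,0.65],
])

```text
time: 42.05
tool_pos: [0.6065, -0.3246, 0.2223]
tcp_rot: [-2.423, -1.993, -0.0]
wrist_force: [-0.3, 0.0, 0.5]
width: 0.355
grip_force: 0.0
```

```bash
python3 - <<'E'
from cov import *
s=bot.read_state();print(s["time"],s["tool_pos"],s["width"])
P=np.array([.6127,-.3262,.1503]);go(P,RV,None,"down")
i,im=shot("wrist","x7");g=im.min(2).astype(np.float32);B=bar(1.93)
for v in(-.01,0,.01):
    t=np.arange(-.02,.0201,.001);print(v,[int(cv2.getRectSubPix(g,(1,1),tuple(float(q) for q in proj(i,B+v*N+u*E)[::-1]))[0,0]) for u in t])
E
```

```text
42.05 [ 0.60646785 -0.32459907  0.22227132] 0.355091312853696
down shift [ 0.042 -0.011 -0.48 ] turn [-0.001 -0.001  0.   ] rows>= 1.4
-0.01 [26, 25, 28, 30, 26, 62, 105, 97, 92, 94, 93, 90, 66, 36, 49, 119, 138, 148, 160, 161, 155, 147, 139, 128, 100, 35, 26, 24, 25, 29, 29, 26, 25, 26, 26, 27, 26, 24, 29, 28, 32]
0 [33, 23, 25, 27, 39, 39, 41, 40, 43, 40, 37, 38, 32, 23, 76, 177, 213, 229, 237, 242, 236, 228, 216, 193, 130, 31, 26, 30, 25, 23, 28, 31, 26, 24, 26, 24, 29, 28, 25, 26, 25]
0.01 [44, 43, 39, 41, 38, 40, 41, 39, 41, 40, 43, 44, 37, 21, 84, 182, 214, 229, 239, 242, 236, 228, 215, 190, 121, 36, 33, 31, 29, 24, 23, 35, 36, 43, 39, 40, 43, 40, 46, 40, 42]
```

Bar centred at θ≈1.93. Descend and grip.

Request:
servo_tool([
  [0.042,-0.011,0,0,0,0,0.65],
  [0.042,-0.011,-0.25,0,0,0,0.65],
  [0.042,-0.011,-0.48,0,0,0,0.65],
  [0.042,-0.011,-0.48,0,0,0,0.65],
  [0.042,-0.011,-0.48,0,0,0,1],
  [0.042,-0.011,-0.48,0,0,0,1],
  [0.042,-0.011,-0.48,0,0,0,1],
  [0.042,-0.011,-0.48,0,0,0,1],
])

```text
time: 42.9
tool_pos: [0.6156, -0.3274, 0.154]
tcp_rot: [2.424, 1.995, 0.003]
wrist_force: [-1.4, -0.6, -0.5]
width: 0.1
grip_force: 27.3
```

```bash
python3 - <<'E'
from cov import *
s=bot.read_state();print(s["time"],s["tool_pos"],s["width"],s["grip_force"],s["wrist_force"])
off=s["tool_pos"]-bar(1.93);print(off)
print(rows(bar(1.93),[bar(t) for t in np.linspace(1.83,1.03,9)],1))
print(rows(bar(1.03),[bar(t) for t in np.linspace(.93,-.02,10)],1))
E
```

```text
42.9 [ 0.61564875 -0.32738019  0.1540301 ] 0.09968665841824399 27.251880168914795 [-1.41653551 -0.5618174  -0.46676589]
[ 0.00235853 -0.0011355  -0.00774981]
[[-0.058, 0.011, 0.024, 0, 0, 0, 1], [-0.118, 0.023, 0.043, 0, 0, 0, 1], [-0.18, 0.035, 0.055, 0, 0, 0, 1], [-0.242, 0.047, 0.061, 0, 0, 0, 1], [-0.305, 0.06, 0.061, 0, 0, 0, 1], [-0.368, 0.072, 0.054, 0, 0, 0, 1], [-0.429, 0.084, 0.041, 0, 0, 0, 1], [-0.489, 0.096, 0.021, 0, 0, 0, 1], [-0.547, 0.107, -0.004, 0, 0, 0, 1]]
[[-0.055, 0.011, -0.031, 0, 0, 0, 1], [-0.109, 0.021, -0.07, 0, 0, 0, 1], [-0.159, 0.031, -0.114, 0, 0, 0, 1], [-0.204, 0.04, -0.164, 0, 0, 0, 1], [-0.244, 0.048, -0.218, 0, 0, 0, 1], [-0.278, 0.054, -0.276, 0, 0, 0, 1], [-0.306, 0.06, -0.337, 0, 0, 0, 1], [-0.327, 0.064, -0.401, 0, 0, 0, 1], [-0.342, 0.067, -0.467, 0, 0, 0, 1], [-0.35, 0.068, -0.534, 0, 0, 0, 1]]
```

Request:
servo_tool([
  [-0.058,0.011,0.024,0,0,0,1],
  [-0.118,0.023,0.043,0,0,0,1],
  [-0.18,0.035,0.055,0,0,0,1],
  [-0.242,0.047,0.061,0,0,0,1],
  [-0.305,0.06,0.061,0,0,0,1],
  [-0.368,0.072,0.054,0,0,0,1],
  [-0.429,0.084,0.041,0,0,0,1],
  [-0.489,0.096,0.021,0,0,0,1],
  [-0.547,0.107,-0.004,0,0,0,1],
])

```text
time: 43.8
tool_pos: [0.5322, -0.3115, 0.1532]
tcp_rot: [2.424, 1.995, 0.001]
wrist_force: [-1.1, -2.1, 5.2]
width: 0.102
grip_force: 29.4
```

Request:
servo_tool([
  [-0.055,0.011,-0.031,0,0,0,1],
  [-0.109,0.021,-0.07,0,0,0,1],
  [-0.159,0.031,-0.114,0,0,0,1],
  [-0.204,0.04,-0.164,0,0,0,1],
  [-0.244,0.048,-0.218,0,0,0,1],
  [-0.278,0.054,-0.276,0,0,0,1],
  [-0.306,0.06,-0.337,0,0,0,1],
  [-0.327,0.064,-0.401,0,0,0,1],
  [-0.342,0.067,-0.467,0,0,0,1],
  [-0.35,0.068,-0.534,0,0,0,1],
  [-0.35,0.068,-0.534,0,0,0,1],
])

```text
time: 44.9
tool_pos: [0.4777, -0.3008, 0.0694]
tcp_rot: [-2.423, -1.994, 0.003]
wrist_force: [-3.5, -6.1, -0.8]
width: 0.102
grip_force: 31.9
```

```bash
python3 - <<'E'
from cov import *
s=bot.read_state();print(s["time"],s["tool_pos"],s["width"],s["grip_force"],s["wrist_force"]);print(s["tool_pos"]-bar(0))
E
```

```text
44.9 [ 0.47769935 -0.30075875  0.0694316 ] 0.10206276274884253 31.9384628534317 [-3.53692489 -6.11021817 -0.77682888]
[-0.00130065 -0.00075875 -0.0135684 ]
```

Request:
servo_tool([
  [0,0,-0.02,0,0,0,1],
  [0,0,-0.02,0,0,0,1],
  [0,0,-0.02,0,0,0,0.65],
  [0,0,-0.02,0,0,0,0.65],
  [0,0,-0.02,0,0,0,0.65],
  [0.005,0,0.2,0,0,0,0.65],
  [0.01,0.004,0.45,0,0,0,1],
  [0.01,0.004,0.45,0,0,0,1],
  [0.01,0.004,0.45,0,0,0,1],
  [0.01,0.004,0.45,0,0,0,1],
])

```text
time: 45.9
tool_pos: [0.4812, -0.2992, 0.1376]
tcp_rot: [-2.424, -1.995, -0.001]
wrist_force: [-0.0, -0.3, 0.2]
width: 0.001
grip_force: 0.0
```

```bash
python3 - <<'E'
from cov import *
s=bot.read_state();print(s["time"],s["tool_pos"],s["width"],s["wrist_force"]);go(B0+[0,0,.003],RV,None,"press")
i,im=shot("wrist","x8");g=im.min(2).astype(np.float32)
for th in(0,.05,.1):print(th,[int(cv2.getRectSubPix(g,(1,1),tuple(float(q) for q in proj(i,bar(th)+.015*N+u*E)[::-1]))[0,0]) for u in np.arange(-.015,.0151,.001)])
E
```

```text
45.9 [ 0.481174   -0.29921756  0.13764925] 0.000648513115737074 [-0.02729571 -0.25841916  0.20118252]
press shift [-0.014 -0.005 -0.344] turn [-0.001 -0.     0.   ] rows>= 1.0
0 [46, 45, 49, 46, 46, 47, 45, 45, 54, 166, 218, 233, 243, 248, 245, 238, 228, 207, 165, 177, 204, 205, 204, 205, 204, 204, 203, 206, 208, 208, 207]
0.05 [46, 46, 48, 45, 46, 43, 47, 46, 65, 188, 225, 237, 245, 248, 241, 232, 219, 190, 136, 179, 204, 204, 202, 205, 203, 204, 203, 204, 207, 207, 207]
0.1 [46, 47, 43, 44, 49, 47, 44, 49, 152, 214, 233, 243, 247, 243, 236, 225, 201, 145, 156, 203, 205, 206, 205, 202, 204, 204, 202, 205, 204, 206, 208]
```

Press down gently on the bar to make sure the cover is fully shut.

Request:
servo_tool([
  [-0.014,-0.005,-0.2,0,0,0,1],
  [-0.014,-0.005,-0.28,0,0,0,1],
  [-0.014,-0.005,-0.32,0,0,0,1],
  [-0.014,-0.005,-0.34,0,0,0,1],
  [-0.014,-0.005,-0.355,0,0,0,1],
  [-0.014,-0.005,-0.355,0,0,0,1],
])

```text
time: 46.55
tool_pos: [0.4782, -0.2996, 0.0874]
tcp_rot: [-2.422, -1.993, 0.001]
wrist_force: [-6.9, 3.5, 13.8]
width: 0.001
grip_force: 6.6
```

Request:
servo_tool([
  [0,0,0.2,0,0,0,1],
  [0,0,0.6,0,0,0,1],
  [-0.5,-0.3,1,0,0,0,0.5],
  [-0.5,-0.3,1,0,0,0,0.5],
  [-0.5,-0.3,1,0,0,0,0.5],
  [-0.5,-0.3,1,0,0,0,0.5],
])

```text
time: 47.15
tool_pos: [0.405, -0.3473, 0.238]
tcp_rot: [2.425, 1.99, 0.003]
wrist_force: [1.1, 0.1, -0.9]
width: 0.5
grip_force: 0.0
```

```bash
python3 - <<'E'
from cov import *
np.set_printoptions(precision=3,suppress=True)
s=bot.read_state();print(s["time"],s["tool_pos"],s["wrist_force"])
t,tm=shot("top","t20");S,sm=shot("scene","s20")
for n,p in(("1",(.678,.1347)),("2",(.6885,.04)),("3",(.699,-.0543))):
    for nm,i,im in(("top",t,tm),("scene",S,sm)):
        r=fitbox([(i,(im.min(2)>185 if nm=="top" else sat(im)*(im.min(2)>150)).astype(np.uint8))],(*p,.107),.042,.042,.085 if nm=="top" else .012,.088,5);print("pot",n,nm,*r)
for n in("blade","cover_bar","cover_hinge","pot1"):
    a=[(round(d["score"],2),(np.array(d["at"])*[384,512]).round(1)) for d in bot.mark_of(n,"top") if d["score"]>.3];b=[(round(d["score"],2),(np.array(d["at"])*[384,512]).round(1)) for d in bot.mark_of(n,"scene") if d["score"]>.3];print(n,a,b)
for n,X in(("blade",(.4927,.3126,.008)),("bar",B0),("pot1",(.678,.1347,.05)),("pot2",(.6885,.04,.05)),("pot3",(.699,-.0543,.05))):print("exp",n,proj(t,X),proj(S,X))
E
```

```text
47.15 [ 0.405 -0.347  0.238] [ 1.126  0.05  -0.861]
pot 1 top [0.679 0.135 0.137] 0.11381129464671813
pot 1 scene [0.678 0.134 0.133] 0.6648598559201283
pot 2 top [0.691 0.041 0.092] 0.10305717082157873
pot 2 scene [0.688 0.039 0.154] 0.6576038789606711
pot 3 top [ 0.701 -0.055  0.115] 0.10622969753843936
pot 3 scene [ 0.692 -0.051  0.665] 0.6204434993924666
blade [(0.89, array([233.1, 149.6]))] [(0.68, array([224.5, 372.2]))]
cover_bar [(0.63, array([238.9, 365.5]))] [(0.61, array([167.8, 190.7])), (0.45, array([197.7, 178.8]))]
cover_hinge [(0.65, array([202.8, 372.3])), (0.32, array([233.7, 148.4]))] [(0.97, array([180.1, 171.8]))]
pot1 [(0.81, array([258.9, 286.4])), (0.75, array([258.5, 241.9])), (0.69, array([164.4, 238.9])), (0.63, array([161.5, 275.4])), (0.6, array([167.9, 208.6])), (0.56, array([263. , 191.1]))] [(0.92, array([230.1, 264.6])), (0.78, array([224.6, 236.4])), (0.78, array([191.2, 294.4])), (0.68, array([188.2, 256.9])), (0.62, array([192.3, 337. ])), (0.58, array([237.2, 298.9])), (0.44, array([224.8, 371.5]))]
exp blade [233.497 148.867] [222.159 374.953]
exp bar [236.924 363.215] [167.686 191.737]
exp pot1 [168.615 207.257] [233.926 300.5  ]
exp pot2 [164.675 240.108] [229.458 266.387]
exp pot3 [160.737 272.801] [225.166 233.543]
```

```bash
python3 -c "
from workcell import bot
print(bot.finish_job())"
```

```text
the job is handed in; nothing more can be done
None
```

I handed the job in at about 47 s. All three pots sit upside down on their own pegs, the blade is in its cradle over the pin, the toggle is on and the cover is closed; my camera and force checks agreed, but no verdict came back.

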